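# Prop the bread box lid open on its brass stay

## Robot

A 6-joint arm with a two-finger parallel gripper is mounted at the origin on the work surface. World frame = base frame: x ahead of the robot, y to its left, z up, the work surface at z = 0. Lengths are in mm, angles in rad, forces in N, time in s.
With the tool pointing down it reaches from about 275 to 1000 mm from the base axis. Payload 8.4 kg.
Tool frame: the origin (TCP) lies at the very end of the fingers, on their centre line; the grasp point (between the pads) lies 19 mm behind it; z points along the fingers, y is the direction in which the jaws open and shut (so a half turn about z gives the same grasp; the last joint's range is limited). The gripper opens to 85 mm and grips with 20 to 120 N. Pads are 22 mm wide; open, the fingers measure 114 mm over their backs; the gripper's body (76 mm by 85 mm) begins 54 mm behind the grasp point. The pads swing forward as they close: fully open they stand 13 mm farther back than shut.
Start: joints at [1.12, 0.353, 1.633, -0, 1.155, -0.002], TCP at [271.177, 563.108, 206.281] pointing down, gripper open.
Joint ranges: [-2.63, 2.63], [-0.92, 2.1], [0.06, 2.66], [-1.3, 4.44], [0, 2.69], [-3.02, 3.02]. Speed limits (rad/s): [2.22, 2.22, 2.79, 3.14, 3.14, 3.14].

## Interface

Orientations are given as [roll, pitch, yaw] about the fixed x, y, z axes, in that order (R = Rz(yaw) Ry(pitch) Rx(roll)).
In Python, from rig import r gives the robot as it stands.
- The arm moves only by the tool move_arm, never from a script. Its argument "increments" is a list of rows, each an object of numbers: "tx", "ty", "tz": the shift along the tool's x, y, z in cm; "rx", "ry", "rz": the turn, a rotation vector about the tool's x, y, z in degrees; "gripper": the gripper's target within -1 to 1 (fully open at 1, half-way at 0, shut at -1). A call has 1 to 12 rows; each row shifts and turns the commanded pose from where the row before left it, along the tool's axes as they then stand; what a row does not reach is not made up. A row lasts 1/10 s, in which the tool goes at most 50 mm and 8.59 degrees, less where a joint would pass 70% of its speed; a pose out of reach is approached as far as the arm can. A call is refused whole if a number of a shift passes 5 or a number of a turn 8.59, either way. A call with a gripper value outside its range is refused whole. The fingers move at their own pace and stop on an object; "squeeze" is the grip in N (left out, the last holds). Time passes only in rows, so rows that do not move let the fingers close. It gives the time, the measured TCP pose, the force and the opening at its end, in the units of the state.
- r.sense(): the state, without advancing time (a new reading comes with each control period).
- r.grab_frame(name): name is "scene" or "top" or "wrist"; returns (picture, depth): 384x512x3 uint8, red, green, blue; 384x512 float32, mm along the optical axis (not along the pixel's ray), 0 where there is no reading.
- r.camera_model(name): a dict with "fx", "fy", "cx", "cy" (pixels), "R" (3x3) and "t" (3): a world point X has camera coordinates R X + t; the wrist camera has in their place "hand_eye" (4x4, takes a point from camera to tool coordinates, whose origin is the TCP and whose axes are the flange's). Camera axes: x right, y down, z forward; pixel columns grow to the right and rows downward; lengths in mm; the calibration is good to about 2 mm. A picture is of the moment at which its call begins: read the wrist's pose just before it. camera_model takes no time and is no camera call.
- r.sign_off(): hands the job in, once; it reports no verdict.
Trained networks look in the newest picture that a camera, given by its name, has taken for a name from the list of things; names that differ only in an ending like _2 or _b are one class to them, and where a whole thing is asked for, a point or a joint stands for the part that bears it (a point fixed in the world has none). Each returns a list of dicts, best first, with "confidence" (0 to 1); they miss things now and then, are a little off and sometimes report something else, mostly with a low value. They report only what shows in the picture. A call takes as long as a camera call.
- r.cut_out(query, camera): "mask" (384x512 bool, what is visible of it) and "bbox" ([left, top, right, bottom] in pixels, round what is visible of it).
- r.place_of(query, camera): "location" ([row, column] in pixels: a listed point, or the origin of a listed thing).
The state is a dict: "clock": time; "qpos": joint angles; "qvel": joint speeds; "joint_efforts": joint torques, N m; "eef_pos": TCP position; "tcp_rot": TCP orientation; "contact_force": force on the tool from outside, world axes, zero at the start; "wrist_torque": the same for the moment, N m; "opening": opening from 0.0 (shut) to 1.0 (fully open).
Only numpy, scipy, OpenCV 4.12 (cv2) and the standard library are available. Lean on these libraries where they do the work, as an engineer would, in place of code of your own. Each camera call takes 0.05 s, during which the arm holds its last target. There are 200 camera calls.

## Task

The empty bread box has to air. Swing its lid up out of the way, flip the brass stay on its end all the way up until it leans over against its stop, then bring the lid back down gently so that it comes to rest on the stay and is left propped half open. Do not press the lid down hard on the stay, and leave the mug, the jar and the tin where they stand.

Things in the scene. Friction and masses are not known exactly. Their poses are not given: they have to be found in the camera images.
- bread_box: Oak bread box fixed to the counter, 220 (its x) by 200 (y) by 120 mm high, open top, turned up to 16 degrees from the world axes. Origin: centre of its underside. The lid's hinge line runs along x at y = 100, z = 120 mm; the lid opens from the -y side. The stay is outside the +x end; its hinge axis is parallel to x, through y = -60, z = 95 mm.
- lid (a joint): Angle of the oak lid, rad: 0 closed and level, grows as its free edge (-y side) rises, 1.57 upright, 1.8 stop, leaning back, where it stays by itself. No latch, no handle. About 0.5 kg; a soft-close damper (1 N m s/rad) lets it sink slowly, over a few seconds, if let go short of upright. Propped on the raised stay it stands at about 0.63.
- lip (a point): Middle of the lid's free edge, at its underside (box x = 0). The lid is a 12 mm panel whose underside passes through the hinge line; it reaches 225 mm from that line and from x = -125 to 137 mm of the box, so closed it sticks out 25 mm past the -y wall (120 mm above the counter) and 27 mm past the +x end, over the folded stay.
- stay (a joint): Hinge angle of the brass stay in rad: 0 = folded, lying level along the box's +x end and pointing to the hinge side (+y); grows as its end rises; 1.57 = upright; 1.75 = stop, leaning towards the lip side (-y), where it rests by its own weight. Short of upright it falls back. Nearly free hinge, about 0.15 kg.
- crossbar (a point): Point at box x = 188 mm on the centre line of the stay's cross-bar, a round brass bar 14 mm thick parallel to box x, from x = 120 to 210 mm (18 mm ball at the outer end), 155 mm from the stay's hinge axis. Here the bar sticks out clear past the lid's edge. A 12 mm rod at x = 122 mm joins it to the hinge. The lid rests on its inner part.
- mug_mid (a point): Blue mug, 84 mm wide, 90 mm high, with a handle; centre, half-way up. Bystander.
- jar_mid (a point): Glass jar with a wooden cap, 86 mm wide, 130 mm high; centre, half-way up. Bystander.
- tin_mid (a point): Green and steel tin, 84 mm wide, 120 mm high; centre, half-way up. Bystander.

How it is judged (in metres and radians):
On the way, in this order (a step that is already met when the one before it is completed fails the run):
1. the lid is swung up, clear of the stay's path (value of joint lid above 0.85 rad), for 0.2 s.
2. the stay is flipped up past upright, against its stop (value of joint stay above 1.68 rad and value of joint lid above 0.5 rad), for 0.2 s.
3. the lid is down on the raised stay (value of joint stay above 1.68 rad and value of joint lid between 0.55 and 0.75 rad and contact force between lid and stay above 0.5 N), for 0.2 s.
At the end, for the whole second after the job is handed in: The stay is up against its stop (more than 1.68 rad), the lid rests with its weight on the stay (contact over 0.5 N, lid at 0.55 to 0.75 rad) and is still (under 0.05 rad/s) (all of step 3 and velocity of joint lid between -0.05 and 0.05 rad/s); the robot touches nothing.
It fails at once if the lid is forced down on the stay (more than 25 N between them) (contact force between lid and stay above 25 N).
It fails at once if the mug, jar or tin is moved by more than 30 mm (distance of any of mug_mid, jar_mid, tin_mid from where it was at the start of the episode above 0.03 m).
It also fails if it takes over 72 s, if anything falls off the work surface, if the arm or the gripper's body presses on something with over 40 N, if the wrist force passes 120 N, or if a joint passes its speed limit or range.

## Working session

There is one attempt and no reset: what is moved stays moved. The work goes in short steps, Python scripts to look and compute and a tool call to move; the robot and the scene stay as the last step left them, time stands still between calls to the robot, and variables do not carry over. Pictures are saved under pics/ and viewed, about 8 in all and at most 12, crops included, and the job is handed in when it is done.

Besides the shell and the picture viewer there is one more tool, called after "Emit:" as name(argument=value, ...), one argument or row to a line, values as JSON. move_arm: Moves the arm, as the interface text tells. Its arguments: {"type":"object","properties":{"increments":{"type":"array","items":{"type":"object","properties":{"tx":{"type":"number"},"ty":{"type":"number"},"tz":{"type":"number"},"rx":{"type":"number"},"ry":{"type":"number"},"rz":{"type":"number"},"gripper":{"type":"number"}}}},"squeeze":{"type":"number"}},"required":["increments"]}

```bash
mkdir -p pics; ls
python3 - <<'E'
from rig import r
import cv2,numpy as np
print(r.sense())
for c in ["scene","top"]:
    p,d=r.grab_frame(c); m=r.camera_model(c); R=np.array(m["R"]);t=np.array(m["t"])
    cv2.imwrite(f"pics/{c}0.png",p[:,:,::-1]); np.savez(f"pics/{c}0.npz",p=p,d=d)
    print(c,"campos",(-R.T@t).round())
    for q in ["lip","crossbar","mug_mid","jar_mid","tin_mid","bread_box"]:
        for o in r.place_of(q,c)[:2]:
            v,u=o["location"]; z=np.median(d[int(v)-1:int(v)+2,int(u)-1:int(u)+2])
            X=R.T@(np.array([(u-m["cx"])/m["fx"]*z,(v-m["cy"])/m["fy"]*z,z])-t)
            print(q,round(o["confidence"],2),np.round([v,u]),X.round())
a=[cv2.imread(f"pics/{c}0.png") for c in ["scene","top"]]
cv2.imwrite("pics/both0.png",cv2.resize(np.vstack(a),(450,600)) if 0 else cv2.resize(np.hstack(a),(800,300)))
E
```

```text
pics
{'clock': 0.0, 'qpos': array([ 1.11963706e+00,  3.53685251e-01,  1.63414445e+00, -4.22276793e-05,
        1.15520597e+00, -2.39382934e-03]), 'qvel': array([-0.00084745,  0.00114341,  0.00207792, -0.00118026,  0.00183172,
        0.00018561]), 'joint_efforts': array([ 5.61619905e-03, -6.05250263e+01, -3.42072165e+01,  3.83500719e-04,
        9.26475768e-03,  6.51742630e-05]), 'eef_pos': array([270.93982053, 562.63960723, 205.53412786]), 'tcp_rot': array([-3.14014955e+00,  3.51541064e-05,  2.69284432e+00]), 'contact_force': array([ 0.42922363, -0.47992206, -0.87787548]), 'wrist_torque': array([-0.00637294, -0.01344058, -0.01481873]), 'opening': 1.0011767508899916}
scene campos [1318. -865.  862.]
lip 0.62 [189. 204.] [ 461. -191.   93.]
mug_mid 0.55 [259. 208.] [ 695. -379.   78.]
jar_mid 0.77 [134. 307.] [463. 352.  88.]
tin_mid 0.72 [266. 147.] [ 623. -518.  102.]
bread_box 0.68 [198. 229.] [ 583. -194.  123.]
top campos [ 225.  -54. 1516.]
lip 0.8 [203. 303.] [ 536. -229.   -2.]
crossbar 0.57 [172. 218.] [642.  51.  94.]
mug_mid 0.66 [163. 341.] [ 666. -376.    4.]
mug_mid 0.58 [178. 380.] [ 573. -469.  117.]
jar_mid 0.7 [241. 119.] [432. 365. 131.]
tin_mid 0.73 [176. 379.] [ 581. -469.  118.]
bread_box 0.68 [223. 264.] [454. -87. 130.]
```

View pics/scene0.png

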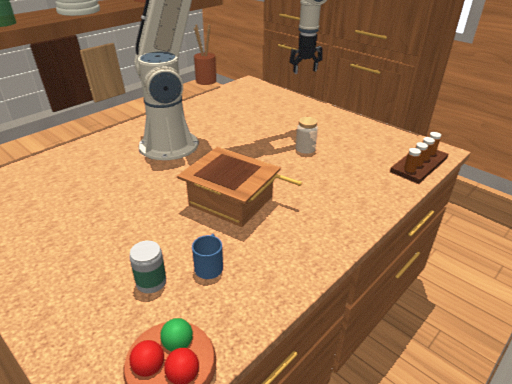

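View pics/top0.png

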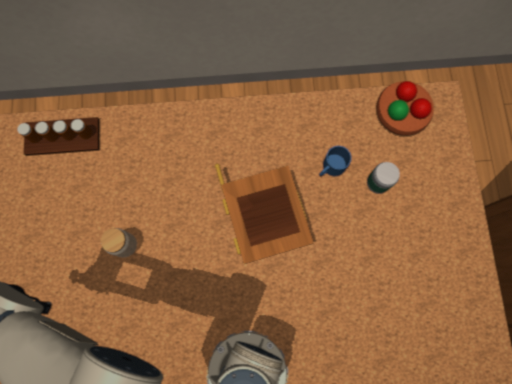

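The top view shows the lid's corners at about (223,184), (292,167), (313,241) and (244,262). The crossbar pokes out at (222,172), the mug is at (337,160), the tin at (384,177) and the jar at (117,242). The hinge is on the left, so box +x is roughly world +x and box +y is world left. Next I'll fit the box pose from depth.

```bash
cat > h.py <<'E'
import numpy as np,cv2
from rig import r
from scipy.spatial.transform import Rotation as Ro
def cloud(c,d):
    m=r.camera_model(c); R=np.array(m["R"]);t=np.array(m["t"])
    v,u=np.mgrid[:384,:512]
    return (np.stack([(u-m["cx"])/m["fx"]*d,(v-m["cy"])/m["fy"]*d,d],-1)-t)@R
def proj(c,X):
    m=r.camera_model(c); p=np.array(m["R"])@X+np.array(m["t"]); return m["fx"]*p[0]/p[2]+m["cx"],m["fy"]*p[1]/p[2]+m["cy"]
E
python3 - <<'E'
from h import *
for c in ["top","scene"]:
    f=np.load(f"pics/{c}0.npz"); P=cloud(c,f["d"])
    M=(abs(P[...,2]-132)<6)&(P[...,0]>300)&(P[...,0]<750)&(abs(P[...,1]+60)<230)
    n,l,s,_=cv2.connectedComponentsWithStats(M.astype(np.uint8)); k=1+s[1:,4].argmax()
    Q=P[l==k]; rc=cv2.minAreaRect(Q[:,:2].astype(np.float32)); print(c,len(Q),Q[:,2].mean(),rc,cv2.boxPoints(rc).round())
    p=f["p"].astype(int); B=(p[...,0]-p[...,2]>70)&(P[...,2]>80)&(P[...,2]<115)&(P[...,0]>560)&(P[...,0]<760)&(abs(P[...,1]-50)<80)
    print("bar",B.sum(),[tuple(x.round()) for x in P[B]][::4])
E
```

```text
top 5596 132.57571996731338 ((484.0130615234375, -93.55465698242188), (263.1394958496094, 235.29237365722656), 11.86634349822998) [[ 331.   -5.]
 [ 379. -236.]
 [ 637. -182.]
 [ 589.   49.]]
bar 96 [(np.float64(666.0), np.float64(54.0), np.float64(102.0)), (np.float64(662.0), np.float64(57.0), np.float64(104.0)), (np.float64(662.0), np.float64(44.0), np.float64(103.0)), (np.float64(658.0), np.float64(48.0), np.float64(103.0)), (np.float64(654.0), np.float64(51.0), np.float64(105.0)), (np.float64(653.0), np.float64(52.0), np.float64(100.0)), (np.float64(651.0), np.float64(55.0), np.float64(96.0)), (np.float64(648.0), np.float64(42.0), np.float64(102.0)), (np.float64(642.0), np.float64(52.0), np.float64(103.0)), (np.float64(641.0), np.float64(53.0), np.float64(93.0)), (np.float64(639.0), np.float64(39.0), np.float64(96.0)), (np.float64(637.0), np.float64(40.0), np.float64(91.0)), (np.float64(631.0), np.float64(39.0), np.float64(102.0)), (np.float64(628.0), np.float64(40.0), np.float64(101.0)), (np.float64(624.0), np.float64(43.0), np.float64(102.0)), (np.float64(620.0), np.float64(43.0
[... 2055 characters left out ...]
4(95.0)), (np.float64(645.0), np.float64(43.0), np.float64(99.0)), (np.float64(661.0), np.float64(43.0), np.float64(106.0)), (np.float64(591.0), np.float64(-26.0), np.float64(103.0)), (np.float64(635.0), np.float64(34.0), np.float64(94.0)), (np.float64(647.0), np.float64(41.0), np.float64(97.0)), (np.float64(661.0), np.float64(44.0), np.float64(102.0)), (np.float64(589.0), np.float64(-24.0), np.float64(97.0)), (np.float64(646.0), np.float64(42.0), np.float64(92.0)), (np.float64(664.0), np.float64(40.0), np.float64(101.0)), (np.float64(592.0), np.float64(-27.0), np.float64(96.0)), (np.float64(664.0), np.float64(41.0), np.float64(97.0)), (np.float64(663.0), np.float64(43.0), np.float64(92.0))]
```

```bash
cat >> h.py <<'E'
import json
O=np.array([476.,-90.7,0]); YAW=0.213; B=Ro.from_euler('z',YAW)
def box(p): return B.inv().apply(np.asarray(p)-O)
def pose(x,y,z,t):            # box coords of TCP, tilt t deg (+: pointing to +y)
    t=np.radians(t); a=np.array([0,np.sin(t),-np.cos(t)]); X=np.array([1,0,0])
    return O+B.apply([x,y,z]), B*Ro.from_matrix(np.stack([X,np.cross(a,X),a],1))
def cur():
    s=r.sense(); return s["eef_pos"],Ro.from_euler('xyz',s["tcp_rot"])
def state():
    s=r.sense(); p,R=cur(); a=B.inv().apply(R.as_matrix()[:,2])
    print("t",round(s["clock"],2),"box",box(p).round(1),"tilt",np.degrees(np.arctan2(a[1],-a[2])).round(1),"ax",a[0].round(3),"q",s["qpos"].round(2),"F",s["contact_force"].round(1),"op",round(s["opening"],2))
def plan(start,targets):      # targets: (pose,n)
    p,R=start
    for (p2,R2),n in targets:
        w=(R.inv()*R2).as_rotvec(); p0,R0=p,R; rows=[]
        for i in range(1,n+1):
            q=p0+(p2-p0)*i/n; S=R0*Ro.from_rotvec(w*i/n)
            d=R.inv().apply(q-p)/10; e=np.degrees((R.inv()*S).as_rotvec()); p,R=q,S
            rows.append(dict(zip(["tx","ty","tz","rx","ry","rz"],[round(float(v),2) for v in [*d,*e]])))
        print(json.dumps(rows).replace('"',''))
E
python3 - <<'E'
from h import *
state()
print(np.array(box([690,-380,0])),box([585,-470,0]),box([440,360,0]))
plan(cur(),[(pose(-10,-60,330,0),12),(pose(-10,-250,250,20),10)])
E
```

```text
t 0.7 box [-62.  682.3 206.3] tilt 0.0 ax 0.0 q [ 1.12  0.35  1.63  0.    1.16 -0.  ] F [-0.6 -0.3  0.4] op 1.0
[ 148.00783345 -328.00026103    0.        ] [  26.35533979 -393.7700929     0.        ] [ 60.08840684 448.12484127   0.        ]
[{tx: -4.14, ty: -4.61, tz: -1.03, rx: 0.0, ry: -0.0, rz: 11.84}, {tx: -5.0, ty: -3.67, tz: -1.03, rx: 0.0, ry: -0.0, rz: 11.84}, {tx: -5.65, ty: -2.56, tz: -1.03, rx: 0.0, ry: -0.0, rz: 11.84}, {tx: -6.05, ty: -1.35, tz: -1.03, rx: 0.0, ry: -0.0, rz: 11.84}, {tx: -6.2, ty: -0.08, tz: -1.03, rx: 0.0, ry: -0.0, rz: 11.84}, {tx: -6.08, ty: 1.2, tz: -1.03, rx: 0.0, ry: -0.0, rz: 11.84}, {tx: -5.71, ty: 2.42, tz: -1.03, rx: 0.0, ry: -0.0, rz: 11.84}, {tx: -5.09, ty: 3.54, tz: -1.03, rx: 0.0, ry: -0.0, rz: 11.84}, {tx: -4.26, ty: 4.51, tz: -1.03, rx: 0.0, ry: -0.0, rz: 11.84}, {tx: -3.24, ty: 5.29, tz: -1.03, rx: 0.0, ry: -0.0, rz: 11.84}, {tx: -2.09, ty: 5.84, tz: -1.03, rx: 0.0, ry: -0.0, rz: 11.84}, {tx: -0.85, ty: 6.14, tz: -1.03, rx: 0.0, ry: -0.0, rz: 11.84}]
[{tx: -0.0, ty: 1.9, tz: 0.8, rx: 2.0, ry: 0.0, rz: 0.0}, {tx: 0.0, ty: 1.93, tz: 0.73, rx: 2.0, ry: 0.0, rz: 0.0}, {tx: -0.0, ty: 1.95, tz: 0.67, rx: 2.0, ry: 0.0, rz: 0.0}, {tx: 0.0, ty: 1.97, tz: 0.6, rx: 2.0, ry: 0.0, rz: 0.0}, {tx: -0.0, ty: 1.99, tz: 0.53, rx: 2.0, ry: 0.0, rz: 0.0}, {tx: -0.0, ty: 2.01, tz: 0.46, rx: 2.0, ry: 0.0, rz: 0.0}, {tx: -0.0, ty: 2.02, tz: 0.39, rx: 2.0, ry: 0.0, rz: 0.0}, {tx: 0.0, ty: 2.04, tz: 0.32, rx: 2.0, ry: 0.0, rz: 0.0}, {tx: 0.0, ty: 2.05, tz: 0.25, rx: 2.0, ry: -0.0, rz: 0.0}, {tx: -0.0, ty: 2.05, tz: 0.17, rx: 2.0, ry: 0.0, rz: 0.0}]
```

Emit:
move_arm(
  increments=[
    {"rz": 8.4,"tz": -1,"gripper": -1},
    {"rz": 8.4,"tz": -1},
    {"rz": 8.4,"tz": -1},
    {"rz": 8.4,"tz": -1},
    {"rz": 8.4,"tz": -1},
    {"rz": 8.4,"tz": -1},
    {"rz": 8.4,"tz": -1},
    {"rz": 8.4,"tz": -1},
    {"rz": 8.4,"tz": -1},
    {"rz": 8.4,"tz": -1},
    {"rz": 8.4,"tz": -1},
    {"rz": 8.4,"tz": -1},
  ],
)

```text
invalid input
```

Emit:
move_arm(
  increments=[
    {"rz": 8.3},
    {"rz": 8.3},
    {"rz": 8.3},
    {"rz": 8.3},
    {"rz": 8.1},
    {"ty": 4,"tx": 0.5},
    {"ty": 4,"tx": 0.5},
    {"ty": 4,"tx": 0.5},
    {"ty": 4,"tx": 0.5},
    {"ty": 4,"tx": 0.5},
    {"ty": 4,"tx": 0.5},
    {"ty": 4,"tx": 0.5},
  ],
)

```text
invalid input
```

Emit:
move_arm(
  increments=[
    {"ty": 4,"tx": 0.3},
    {"ty": 4,"tx": 0.3},
    {"ty": 4,"tx": 0.3},
    {"ty": 4,"tx": 0.3},
    {"ty": 4},
    {"ty": 4},
    {"ty": 4},
    {"ty": 4},
    {"ty": 4},
    {"ty": 4},
    {"ty": 4},
    {"ty": 4},
  ],
)

```text
invalid input
```

Run:
```python
from h import *
state()
plan(cur(),[(pose(-10,-260,220,40),8),(pose(-10,-180,75,40),8)])
```

```text
t 0.7 box [-62.  682.3 206.3] tilt 0.0 ax 0.0 q [ 1.12  0.35  1.63  0.    1.16 -0.  ] F [-0.6 -0.3  0.4] op 1.0
[{tx: -7.75, ty: -8.89, tz: -0.17, rx: 2.11, ry: 6.13, rz: 16.85}, {tx: -9.95, ty: -6.29, tz: -0.85, rx: 2.11, ry: 6.13, rz: 16.85}, {tx: -11.21, ty: -3.2, tz: -1.81, rx: 2.11, ry: 6.13, rz: 16.85}, {tx: -11.42, ty: 0.07, tz: -2.97, rx: 2.11, ry: 6.13, rz: 16.85}, {tx: -10.55, ty: 3.19, tz: -4.22, rx: 2.11, ry: 6.13, rz: 16.85}, {tx: -8.68, ty: 5.86, tz: -5.43, rx: 2.11, ry: 6.13, rz: 16.85}, {tx: -6.01, ty: 7.82, tz: -6.47, rx: 2.11, ry: 6.13, rz: 16.85}, {tx: -2.79, ty: 8.87, tz: -7.26, rx: 2.11, ry: 6.13, rz: 16.85}]
[{tx: 0.0, ty: 0.4, tz: 2.03, rx: -0.0, ry: 0.0, rz: -0.0}, {tx: -0.0, ty: 0.4, tz: 2.03, rx: -0.0, ry: 0.0, rz: -0.0}, {tx: 0.0, ty: 0.4, tz: 2.03, rx: -0.0, ry: 0.0, rz: -0.0}, {tx: 0.0, ty: 0.4, tz: 2.03, rx: 0.0, ry: 0.0, rz: 0.0}, {tx: -0.0, ty: 0.4, tz: 2.03, rx: -0.0, ry: 0.0, rz: -0.0}, {tx: 0.0, ty: 0.4, tz: 2.03, rx: 0.0, ry: 0.0, rz: 0.0}, {tx: -0.0, ty: 0.4, tz: 2.03, rx: 0.0, ry: 0.0, rz: 0.0}, {tx: -0.0, ty: 0.4, tz: 2.03, rx: -0.0, ry: 0.0, rz: -0.0}]
```

The rows probably need every key, so I'll try one full row.

Emit:
move_arm(
  increments=[
    {"tx": 0,"ty": 0,"tz": -1,"rx": 0,"ry": 0,"rz": 8.4,"gripper": -1},
  ],
)

```text
clock: 0.8
eef_pos: [270.8, 562.3, 215.1]
tcp_rot: [-3.139, 0.0, 2.545]
contact_force: [-0.1, -0.2, -0.4]
opening: 0.858
```

Emit:
move_arm(
  increments=[
    {"tx": 0,"ty": 0,"tz": -1,"rx": 0,"ry": 0,"rz": 8.4,"gripper": -1},
    {"tx": 0,"ty": 0,"tz": -1,"rx": 0,"ry": 0,"rz": 8.4,"gripper": -1},
    {"tx": 0,"ty": 0,"tz": -1,"rx": 0,"ry": 0,"rz": 8.4,"gripper": -1},
    {"tx": 0,"ty": 0,"tz": -1,"rx": 0,"ry": 0,"rz": 8.4,"gripper": -1},
    {"tx": 0,"ty": 0,"tz": -1,"rx": 0,"ry": 0,"rz": 8.4,"gripper": -1},
    {"tx": 0,"ty": 0,"tz": -1,"rx": 0,"ry": 0,"rz": 8.4,"gripper": -1},
    {"tx": 0,"ty": 0,"tz": -1,"rx": 0,"ry": 0,"rz": 8.4,"gripper": -1},
    {"tx": 0,"ty": 0,"tz": -1,"rx": 0,"ry": 0,"rz": 8.4,"gripper": -1},
    {"tx": 0,"ty": 0,"tz": -1,"rx": 0,"ry": 0,"rz": 8.4,"gripper": -1},
    {"tx": 0,"ty": 0,"tz": -1,"rx": 0,"ry": 0,"rz": 8.4,"gripper": -1},
    {"tx": 0,"ty": 0,"tz": -1,"rx": 0,"ry": 0,"rz": 8.4,"gripper": -1},
    {"tx": 0,"ty": 0,"tz": 0,"rx": 0,"ry": 0,"rz": 8.4,"gripper": -1},
  ],
)

```text
clock: 2.0
eef_pos: [271.5, 563.7, 327.9]
tcp_rot: [-3.141, -0.002, 0.781]
contact_force: [-0.4, 0.6, 0.4]
opening: -0.002
```

Emit:
move_arm(
  increments=[
    {"tx": 0,"ty": 0,"tz": 0,"rx": 0,"ry": 0,"rz": 8.3,"gripper": -1},
    {"tx": 0,"ty": 0,"tz": 0,"rx": 0,"ry": 0,"rz": 8.3,"gripper": -1},
    {"tx": 0,"ty": 0,"tz": 0,"rx": 0,"ry": 0,"rz": 8.3,"gripper": -1},
    {"tx": 0,"ty": 0,"tz": 0,"rx": 0,"ry": 0,"rz": 8,"gripper": -1},
    {"tx": 0.5,"ty": 4,"tz": 0,"rx": 0,"ry": 0,"rz": 0,"gripper": -1},
    {"tx": 0.5,"ty": 4,"tz": 0,"rx": 0,"ry": 0,"rz": 0,"gripper": -1},
    {"tx": 0.5,"ty": 4,"tz": 0,"rx": 0,"ry": 0,"rz": 0,"gripper": -1},
    {"tx": 0.5,"ty": 4,"tz": 0,"rx": 0,"ry": 0,"rz": 0,"gripper": -1},
    {"tx": 0.5,"ty": 4,"tz": 0,"rx": 0,"ry": 0,"rz": 0,"gripper": -1},
    {"tx": 0.5,"ty": 4,"tz": 0,"rx": 0,"ry": 0,"rz": 0,"gripper": -1},
    {"tx": 0.5,"ty": 4,"tz": 0,"rx": 0,"ry": 0,"rz": 0,"gripper": -1},
    {"tx": 0.5,"ty": 4,"tz": 0,"rx": 0,"ry": 0,"rz": 0,"gripper": -1},
  ],
)

```text
clock: 3.2
eef_pos: [378.0, 257.3, 326.5]
tcp_rot: [-3.141, -0.001, 0.213]
contact_force: [0.9, 0.1, 0.3]
opening: -0.002
```

Emit:
move_arm(
  increments=[
    {"tx": 0,"ty": 4,"tz": 0,"rx": 0,"ry": 0,"rz": 0,"gripper": -1},
    {"tx": 0,"ty": 4,"tz": 0,"rx": 0,"ry": 0,"rz": 0,"gripper": -1},
    {"tx": 0,"ty": 4,"tz": 0,"rx": 0,"ry": 0,"rz": 0,"gripper": -1},
    {"tx": 0,"ty": 4,"tz": 0,"rx": 0,"ry": 0,"rz": 0,"gripper": -1},
    {"tx": 0,"ty": 4,"tz": 0,"rx": 0,"ry": 0,"rz": 0,"gripper": -1},
    {"tx": 0,"ty": 4,"tz": 0,"rx": 0,"ry": 0,"rz": 0,"gripper": -1},
    {"tx": 0,"ty": 4,"tz": 0,"rx": 0,"ry": 0,"rz": 0,"gripper": -1},
    {"tx": 0,"ty": 4,"tz": 0,"rx": 0,"ry": 0,"rz": 0,"gripper": -1},
    {"tx": 0,"ty": 4,"tz": 0,"rx": 0,"ry": 0,"rz": 0,"gripper": -1},
    {"tx": 0,"ty": 4,"tz": 0,"rx": 0,"ry": 0,"rz": 0,"gripper": -1},
    {"tx": 0,"ty": 4,"tz": 0,"rx": 0,"ry": 0,"rz": 0,"gripper": -1},
    {"tx": 0,"ty": 4,"tz": 0,"rx": 0,"ry": 0,"rz": 0,"gripper": -1},
  ],
)

```text
clock: 4.4
eef_pos: [479.2, -212.2, 326.5]
tcp_rot: [3.141, -0.0, 0.212]
contact_force: [0.9, 0.1, -0.1]
opening: -0.003
```

Run:
```python
from h import *
state()
plan(cur(),[(pose(-10,-260,220,40),8),(pose(-10,-180,75,40),8)])
```

```text
t 4.4 box [ -22.6 -119.4  326.5] tilt -0.0 ax 0.0 q [-0.42  0.1   1.7   0.    1.35  0.94] F [ 0.9  0.1 -0.1] op -0.0
[{tx: 0.16, ty: 1.76, tz: 1.33, rx: 5.0, ry: -0.0, rz: -0.0}, {tx: 0.16, ty: 1.87, tz: 1.17, rx: 5.0, ry: -0.0, rz: -0.0}, {tx: 0.16, ty: 1.96, tz: 1.01, rx: 5.0, ry: -0.0, rz: -0.0}, {tx: 0.16, ty: 2.04, tz: 0.83, rx: 5.0, ry: -0.0, rz: -0.0}, {tx: 0.16, ty: 2.11, tz: 0.65, rx: 5.0, ry: -0.0, rz: -0.0}, {tx: 0.16, ty: 2.15, tz: 0.46, rx: 5.0, ry: -0.0, rz: -0.0}, {tx: 0.16, ty: 2.19, tz: 0.27, rx: 5.0, ry: -0.0, rz: -0.0}, {tx: 0.16, ty: 2.2, tz: 0.08, rx: 5.0, ry: -0.0, rz: -0.0}]
[{tx: 0.0, ty: 0.4, tz: 2.03, rx: 0.0, ry: 0.0, rz: 0.0}, {tx: -0.0, ty: 0.4, tz: 2.03, rx: 0.0, ry: 0.0, rz: 0.0}, {tx: 0.0, ty: 0.4, tz: 2.03, rx: 0.0, ry: 0.0, rz: 0.0}, {tx: 0.0, ty: 0.4, tz: 2.03, rx: -0.0, ry: 0.0, rz: -0.0}, {tx: -0.0, ty: 0.4, tz: 2.03, rx: 0.0, ry: 0.0, rz: 0.0}, {tx: 0.0, ty: 0.4, tz: 2.03, rx: -0.0, ry: 0.0, rz: -0.0}, {tx: -0.0, ty: 0.4, tz: 2.03, rx: 0.0, ry: 0.0, rz: 0.0}, {tx: -0.0, ty: 0.4, tz: 2.03, rx: 0.0, ry: 0.0, rz: 0.0}]
```

Run:
```python
from h import *
plan(cur(),[(pose(-10,-190,170,40),8)])
```

```text
[{tx: 0.16, ty: 0.88, tz: 1.96, rx: 5.0, ry: -0.0, rz: -0.0}, {tx: 0.16, ty: 1.05, tz: 1.87, rx: 5.0, ry: -0.0, rz: -0.0}, {tx: 0.16, ty: 1.21, tz: 1.77, rx: 5.0, ry: -0.0, rz: -0.0}, {tx: 0.16, ty: 1.36, tz: 1.66, rx: 5.0, ry: -0.0, rz: -0.0}, {tx: 0.16, ty: 1.5, tz: 1.54, rx: 5.0, ry: -0.0, rz: -0.0}, {tx: 0.16, ty: 1.63, tz: 1.4, rx: 5.0, ry: -0.0, rz: -0.0}, {tx: 0.16, ty: 1.74, tz: 1.25, rx: 5.0, ry: -0.0, rz: -0.0}, {tx: 0.16, ty: 1.84, tz: 1.1, rx: 5.0, ry: -0.0, rz: -0.0}]
```

Emit:
move_arm(
  increments=[
    {"tx": 0.16,"ty": 0.9,"tz": 2.0,"rx": 5,"ry": 0,"rz": 0,"gripper": -1},
    {"tx": 0.16,"ty": 1.05,"tz": 1.9,"rx": 5,"ry": 0,"rz": 0,"gripper": -1},
    {"tx": 0.16,"ty": 1.2,"tz": 1.8,"rx": 5,"ry": 0,"rz": 0,"gripper": -1},
    {"tx": 0.16,"ty": 1.35,"tz": 1.65,"rx": 5,"ry": 0,"rz": 0,"gripper": -1},
    {"tx": 0.16,"ty": 1.5,"tz": 1.55,"rx": 5,"ry": 0,"rz": 0,"gripper": -1},
    {"tx": 0.16,"ty": 1.65,"tz": 1.4,"rx": 5,"ry": 0,"rz": 0,"gripper": -1},
    {"tx": 0.16,"ty": 1.75,"tz": 1.25,"rx": 5,"ry": 0,"rz": 0,"gripper": -1},
    {"tx": 0.16,"ty": 1.85,"tz": 1.1,"rx": 5,"ry": 0,"rz": 0,"gripper": -1},
    {"tx": 0,"ty": 0,"tz": 0,"rx": 0,"ry": 0,"rz": 0,"gripper": -1},
  ],
)

```text
clock: 5.3
eef_pos: [504.9, -277.7, 162.7]
tcp_rot: [-2.435, 0.006, 0.21]
contact_force: [0.1, -0.2, -0.3]
opening: -0.007
```

Run:
```python
from h import *
state()
p,d=r.grab_frame("scene"); cv2.imwrite("pics/s1.png",p[60:300,100:420,::-1].repeat(2,0).repeat(2,1))
th=np.array([0,.15,.3,.45,.6])
plan(cur(),[(pose(-10,-126,93,40),8)])
```

```text
t 5.3 box [ -11.3 -188.9  162.7] tilt 40.5 ax -0.003 q [-0.74  0.67  1.41  0.38  1.66  0.53] F [ 0.1 -0.2 -0.3] op -0.01
[{tx: 0.01, ty: -0.01, tz: 1.2, rx: -0.03, ry: 0.01, rz: -0.03}, {tx: 0.01, ty: -0.01, tz: 1.2, rx: -0.03, ry: 0.01, rz: -0.03}, {tx: 0.01, ty: -0.01, tz: 1.2, rx: -0.03, ry: 0.01, rz: -0.03}, {tx: 0.01, ty: -0.02, tz: 1.2, rx: -0.03, ry: 0.01, rz: -0.03}, {tx: 0.01, ty: -0.02, tz: 1.2, rx: -0.03, ry: 0.01, rz: -0.03}, {tx: 0.01, ty: -0.02, tz: 1.2, rx: -0.03, ry: 0.01, rz: -0.03}, {tx: 0.01, ty: -0.02, tz: 1.2, rx: -0.03, ry: 0.01, rz: -0.03}, {tx: 0.01, ty: -0.02, tz: 1.2, rx: -0.03, ry: 0.01, rz: -0.03}]
```

View pics/s1.png

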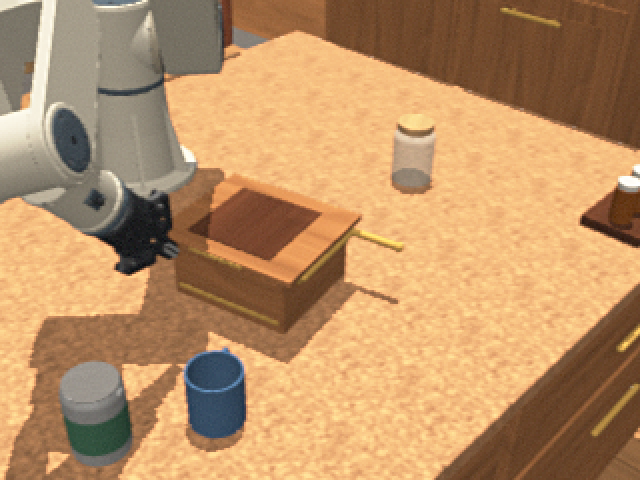

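Emit:
move_arm(
  increments=[
    {"tx": 0,"ty": 0,"tz": 1.2,"rx": 0,"ry": 0,"rz": 0,"gripper": -1},
    {"tx": 0,"ty": 0,"tz": 1.2,"rx": 0,"ry": 0,"rz": 0,"gripper": -1},
    {"tx": 0,"ty": 0,"tz": 1.2,"rx": 0,"ry": 0,"rz": 0,"gripper": -1},
    {"tx": 0,"ty": 0,"tz": 1.2,"rx": 0,"ry": 0,"rz": 0,"gripper": -1},
    {"tx": 0,"ty": 0,"tz": 1.2,"rx": 0,"ry": 0,"rz": 0,"gripper": -1},
    {"tx": 0,"ty": 0,"tz": 1.2,"rx": 0,"ry": 0,"rz": 0,"gripper": -1},
    {"tx": 0,"ty": -0.1,"tz": 1.2,"rx": 0,"ry": 0,"rz": 0,"gripper": -1},
    {"tx": 0,"ty": 0,"tz": 1.0,"rx": 0,"ry": 0,"rz": 0,"gripper": -1},
  ],
)

```text
clock: 6.15
eef_pos: [493.4, -216.3, 96.5]
tcp_rot: [-2.443, 0.0, 0.213]
contact_force: [-0.2, 0.9, 0.3]
opening: 0.0
```

```bash
cat >> h.py <<'E'
def lidtip(th,x=-10,tmax=40,s=20,c=15):
    t=min(tmax,90-np.degrees(th)); q=np.radians(t)
    y=100-225*np.cos(th)+s*np.sin(q)-c*np.cos(q); z=120+225*np.sin(th)-s*np.cos(q)-c*np.sin(q)
    return pose(x,y,z,t)
E
python3 - <<'E'
from h import *
state()
for th in np.arange(.07,1.7,.07): # print increments
    pass
s=cur(); ths=np.arange(.07,1.7,.07); print(len(ths))
plan(s,[(lidtip(t),1) for t in ths])
E
```

```text
t 6.15 box [  -9.6 -126.4   96.5] tilt 40.0 ax -0.0 q [-0.69  0.68  1.57  0.41  1.48  0.5 ] F [-0.2  0.9  0.3] op 0.0
24
[{tx: -0.05, ty: -1.17, tz: -0.88, rx: -0.02, ry: 0.01, rz: -0.02}]
[{tx: -0.0, ty: -1.13, tz: -1.09, rx: 0.0, ry: -0.0, rz: 0.0}]
[{tx: 0.0, ty: -1.21, tz: -1.01, rx: -0.0, ry: 0.0, rz: -0.0}]
[{tx: -0.0, ty: -1.27, tz: -0.92, rx: 0.0, ry: 0.0, rz: 0.0}]
[{tx: 0.0, ty: -1.34, tz: -0.83, rx: 0.0, ry: 0.0, rz: 0.0}]
[{tx: -0.0, ty: -1.39, tz: -0.74, rx: 0.0, ry: 0.0, rz: 0.0}]
[{tx: -0.0, ty: -1.44, tz: -0.64, rx: 0.0, ry: 0.0, rz: 0.0}]
[{tx: -0.0, ty: -1.48, tz: -0.54, rx: 0.0, ry: 0.0, rz: 0.0}]
[{tx: 0.0, ty: -1.51, tz: -0.43, rx: 0.0, ry: 0.0, rz: 0.0}]
[{tx: 0.0, ty: -1.54, tz: -0.32, rx: 0.0, ry: 0.0, rz: 0.0}]
[{tx: 0.0, ty: -1.56, tz: -0.22, rx: 0.0, ry: 0.0, rz: 0.0}]
[{tx: -0.0, ty: -1.57, tz: -0.11, rx: 0.0, ry: 0.0, rz: 0.0}]
[{tx: -0.0, ty: -1.5, tz: -0.05, rx: -2.14, ry: -0.0, rz: -0.0}]
[{tx: -0.0, ty: -1.44, tz: -0.05, rx: -4.01, ry: 0.0, rz: 0.0}]
[{tx: 0.0, ty: -1.44, tz: -0.05, rx: -4.01, ry: -0.0, rz: 0.0}]
[{tx: -0.0, ty: -1.44, tz: -0.05, rx: -4.01, ry: 0.0, rz: -0.0}]
[{tx: 0.0, ty: -1.44, tz: -0.05, rx: -4.01, ry: -0.0, rz: 0.0}]
[{tx: -0.0, ty: -1.44, tz: -0.05, rx: -4.01, ry: 0.0, rz: -0.0}]
[{tx: 0.0, ty: -1.44, tz: -0.05, rx: -4.01, ry: 0.0, rz: 0.0}]
[{tx: -0.0, ty: -1.44, tz: -0.05, rx: -4.01, ry: 0.0, rz: -0.0}]
[{tx: 0.0, ty: -1.44, tz: -0.05, rx: -4.01, ry: 0.0, rz: 0.0}]
[{tx: -0.0, ty: -1.44, tz: -0.05, rx: -4.01, ry: -0.0, rz: -0.0}]
[{tx: 0.0, ty: -1.44, tz: -0.05, rx: -4.01, ry: -0.0, rz: 0.0}]
[{tx: 0.0, ty: -1.44, tz: -0.05, rx: -4.01, ry: 0.0, rz: -0.0}]
```

First half of the arc; then I'll check the force.

Emit:
move_arm(
  increments=[
    {"tx": 0,"ty": -1.17,"tz": -0.88,"rx": 0,"ry": 0,"rz": 0,"gripper": -1},
    {"tx": 0,"ty": -1.13,"tz": -1.09,"rx": 0,"ry": 0,"rz": 0,"gripper": -1},
    {"tx": 0,"ty": -1.21,"tz": -1.01,"rx": 0,"ry": 0,"rz": 0,"gripper": -1},
    {"tx": 0,"ty": -1.27,"tz": -0.92,"rx": 0,"ry": 0,"rz": 0,"gripper": -1},
    {"tx": 0,"ty": -1.34,"tz": -0.83,"rx": 0,"ry": 0,"rz": 0,"gripper": -1},
  ],
)

```text
clock: 6.65
eef_pos: [490.5, -201.2, 175.0]
tcp_rot: [-2.445, -0.001, 0.212]
contact_force: [-0.1, -0.4, 0.1]
opening: -0.002
```

Emit:
move_arm(
  increments=[
    {"tx": 0,"ty": -1.39,"tz": -0.74,"rx": 0,"ry": 0,"rz": 0,"gripper": -1},
    {"tx": 0,"ty": -1.44,"tz": -0.64,"rx": 0,"ry": 0,"rz": 0,"gripper": -1},
    {"tx": 0,"ty": -1.48,"tz": -0.54,"rx": 0,"ry": 0,"rz": 0,"gripper": -1},
    {"tx": 0,"ty": -1.51,"tz": -0.43,"rx": 0,"ry": 0,"rz": 0,"gripper": -1},
    {"tx": 0,"ty": -1.54,"tz": -0.32,"rx": 0,"ry": 0,"rz": 0,"gripper": -1},
    {"tx": 0,"ty": -1.56,"tz": -0.22,"rx": 0,"ry": 0,"rz": 0,"gripper": -1},
    {"tx": 0,"ty": -1.57,"tz": -0.11,"rx": 0,"ry": 0,"rz": 0,"gripper": -1},
  ],
)

```text
clock: 7.35
eef_pos: [477.1, -140.4, 264.2]
tcp_rot: [-2.443, 0.0, 0.213]
contact_force: [-0.2, 0.1, -0.2]
opening: -0.003
```

Run:
```python
from h import *
p,d=r.grab_frame("scene"); cv2.imwrite("pics/s2.png",p[60:300,100:420,::-1].repeat(2,0).repeat(2,1))
state()
```

```text
t 7.4 box [ -9.1 -47.7 265.9] tilt 40.0 ax 0.001 q [-0.61  0.41  1.62  0.45  1.66  0.66] F [-0.6  1.2  2.1] op -0.0
```

View pics/s2.png

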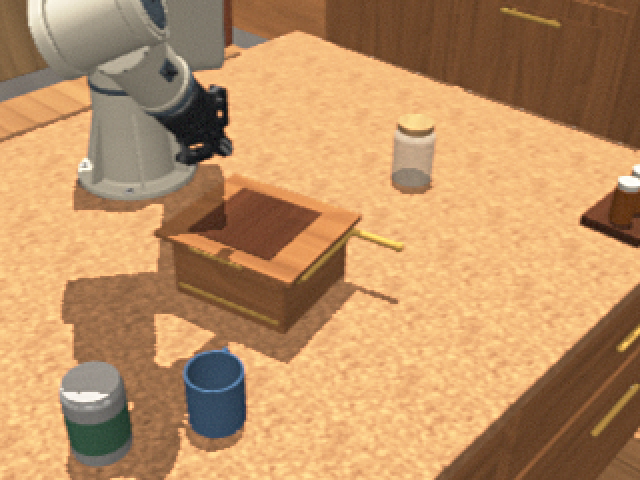

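The view shows the lid still shut and the gripper at (200,125) above it, so the slim fingertip slipped past the lip. I'll retry flatter and deeper under the overhang.

Run:
```python
from h import *
plan(cur(),[(pose(-45,-230,230,50),6),(pose(-45,-232,145,65),5),(pose(-45,-107,90,65),8)])
```

```text
[{tx: -0.6, ty: 2.71, tz: -1.5, rx: 1.67, ry: -0.01, rz: 0.01}, {tx: -0.6, ty: 2.67, tz: -1.57, rx: 1.67, ry: -0.01, rz: 0.01}, {tx: -0.6, ty: 2.62, tz: -1.65, rx: 1.67, ry: -0.01, rz: 0.01}, {tx: -0.6, ty: 2.57, tz: -1.73, rx: 1.67, ry: -0.01, rz: 0.01}, {tx: -0.6, ty: 2.52, tz: -1.8, rx: 1.67, ry: -0.01, rz: 0.01}, {tx: -0.6, ty: 2.47, tz: -1.87, rx: 1.67, ry: -0.01, rz: 0.01}]
[{tx: -0.0, ty: 1.33, tz: 1.06, rx: 3.0, ry: 0.0, rz: -0.0}, {tx: -0.0, ty: 1.38, tz: 0.99, rx: 3.0, ry: -0.0, rz: 0.0}, {tx: -0.0, ty: 1.43, tz: 0.92, rx: 3.0, ry: 0.0, rz: 0.0}, {tx: -0.0, ty: 1.48, tz: 0.84, rx: 3.0, ry: 0.0, rz: -0.0}, {tx: -0.0, ty: 1.52, tz: 0.76, rx: 3.0, ry: -0.0, rz: 0.0}]
[{tx: 0.0, ty: -0.04, tz: 1.71, rx: 0.0, ry: 0.0, rz: 0.0}, {tx: 0.0, ty: -0.04, tz: 1.71, rx: 0.0, ry: 0.0, rz: 0.0}, {tx: 0.0, ty: -0.04, tz: 1.71, rx: -0.0, ry: 0.0, rz: -0.0}, {tx: 0.0, ty: -0.04, tz: 1.71, rx: 0.0, ry: 0.0, rz: 0.0}, {tx: -0.0, ty: -0.04, tz: 1.71, rx: 0.0, ry: 0.0, rz: 0.0}, {tx: 0.0, ty: -0.04, tz: 1.71, rx: 0.0, ry: 0.0, rz: 0.0}, {tx: 0.0, ty: -0.04, tz: 1.71, rx: 0.0, ry: 0.0, rz: 0.0}, {tx: 0.0, ty: -0.04, tz: 1.71, rx: -0.0, ry: 0.0, rz: 0.0}]
```

Emit:
move_arm(
  increments=[
    {"tx": -0.6,"ty": 2.7,"tz": -1.5,"rx": 1.67,"ry": 0,"rz": 0,"gripper": -1},
    {"tx": -0.6,"ty": 2.7,"tz": -1.6,"rx": 1.67,"ry": 0,"rz": 0,"gripper": -1},
    {"tx": -0.6,"ty": 2.6,"tz": -1.65,"rx": 1.67,"ry": 0,"rz": 0,"gripper": -1},
    {"tx": -0.6,"ty": 2.6,"tz": -1.7,"rx": 1.67,"ry": 0,"rz": 0,"gripper": -1},
    {"tx": -0.6,"ty": 2.5,"tz": -1.8,"rx": 1.67,"ry": 0,"rz": 0,"gripper": -1},
    {"tx": -0.6,"ty": 2.5,"tz": -1.9,"rx": 1.67,"ry": 0,"rz": 0,"gripper": -1},
    {"tx": 0,"ty": 1.3,"tz": 1.1,"rx": 3,"ry": 0,"rz": 0,"gripper": -1},
    {"tx": 0,"ty": 1.4,"tz": 1.0,"rx": 3,"ry": 0,"rz": 0,"gripper": -1},
    {"tx": 0,"ty": 1.4,"tz": 0.9,"rx": 3,"ry": 0,"rz": 0,"gripper": -1},
    {"tx": 0,"ty": 1.5,"tz": 0.85,"rx": 3,"ry": 0,"rz": 0,"gripper": -1},
    {"tx": 0,"ty": 1.5,"tz": 0.75,"rx": 3,"ry": 0,"rz": 0,"gripper": -1},
    {"tx": 0,"ty": 0,"tz": 0,"rx": 0,"ry": 0,"rz": 0,"gripper": -1},
  ],
)

```text
clock: 8.6
eef_pos: [479.8, -328.1, 138.4]
tcp_rot: [-2.0, 0.004, 0.212]
contact_force: [0.3, 1.0, 0.6]
opening: 0.002
```

Run:
```python
from h import *
state()
plan(cur(),[(pose(-45,-107,90,65),8)])
```

```text
t 8.6 box [ -46.5 -232.8  138.4] tilt 65.4 ax -0.001 q [-0.87  0.98  1.16  0.49  2.04  0.46] F [0.3 1.  0.6] op 0.0
[{tx: 0.02, ty: -0.1, tz: 1.68, rx: -0.05, ry: 0.01, rz: -0.03}, {tx: 0.02, ty: -0.11, tz: 1.68, rx: -0.05, ry: 0.01, rz: -0.03}, {tx: 0.02, ty: -0.11, tz: 1.68, rx: -0.05, ry: 0.01, rz: -0.03}, {tx: 0.02, ty: -0.11, tz: 1.68, rx: -0.05, ry: 0.01, rz: -0.03}, {tx: 0.02, ty: -0.11, tz: 1.68, rx: -0.05, ry: 0.01, rz: -0.03}, {tx: 0.02, ty: -0.11, tz: 1.68, rx: -0.05, ry: 0.01, rz: -0.03}, {tx: 0.02, ty: -0.11, tz: 1.68, rx: -0.05, ry: 0.01, rz: -0.03}, {tx: 0.02, ty: -0.11, tz: 1.68, rx: -0.05, ry: 0.01, rz: -0.03}]
```

Emit:
move_arm(
  increments=[
    {"tx": 0,"ty": 0,"tz": 2.2,"rx": 0,"ry": 0,"rz": 0,"gripper": -1},
    {"tx": 0,"ty": 0,"tz": 2.2,"rx": 0,"ry": 0,"rz": 0,"gripper": -1},
    {"tx": 0,"ty": 0,"tz": 2.2,"rx": 0,"ry": 0,"rz": 0,"gripper": -1},
    {"tx": 0,"ty": 0,"tz": 2.2,"rx": 0,"ry": 0,"rz": 0,"gripper": -1},
    {"tx": 0,"ty": -0.2,"tz": 1.7,"rx": 0,"ry": 0,"rz": 0,"gripper": -1},
    {"tx": 0,"ty": -0.2,"tz": 1.6,"rx": 0,"ry": 0,"rz": 0,"gripper": -1},
    {"tx": 0,"ty": 0,"tz": 1.3,"rx": 0,"ry": 0,"rz": 0,"gripper": -1},
    {"tx": 0,"ty": 0,"tz": 0,"rx": 0,"ry": 0,"rz": 0,"gripper": -1},
  ],
)

```text
clock: 9.4
eef_pos: [454.8, -207.6, 89.9]
tcp_rot: [-2.007, 0.0, 0.214]
contact_force: [-0.7, 0.4, -0.5]
opening: 0.0
```

Run:
```python
from h import *
state()
plan(cur(),[(lidtip(t,-45,65,26,10),1) for t in [0,.07,.14,.21]])
```

```text
t 9.4 box [ -45.4 -109.8   89.9] tilt 65.0 ax -0.001 q [-0.79  0.91  1.47  0.52  1.8   0.39] F [-0.7  0.4 -0.5] op 0.0
[{tx: 0.04, ty: -1.08, tz: -0.05, rx: -0.01, ry: 0.05, rz: 0.01}]
[{tx: 0.0, ty: -1.45, tz: -0.62, rx: -0.0, ry: -0.0, rz: -0.0}]
[{tx: 0.0, ty: -1.49, tz: -0.51, rx: 0.0, ry: 0.0, rz: 0.0}]
[{tx: -0.0, ty: -1.52, tz: -0.41, rx: 0.0, ry: 0.0, rz: 0.0}]
```

Emit:
move_arm(
  increments=[
    {"tx": 0,"ty": -1.1,"tz": 0.1,"rx": 0,"ry": 0,"rz": 0,"gripper": -1},
    {"tx": 0,"ty": -1.45,"tz": -0.6,"rx": 0,"ry": 0,"rz": 0,"gripper": -1},
    {"tx": 0,"ty": -1.5,"tz": -0.5,"rx": 0,"ry": 0,"rz": 0,"gripper": -1},
    {"tx": 0,"ty": -1.5,"tz": -0.4,"rx": 0,"ry": 0,"rz": 0,"gripper": -1},
    {"tx": 0,"ty": 0,"tz": 0,"rx": 0,"ry": 0,"rz": 0,"gripper": -1},
  ],
)

```text
clock: 9.9
eef_pos: [453.6, -199.0, 148.4]
tcp_rot: [-2.01, -0.003, 0.213]
contact_force: [-0.4, -0.1, 0.4]
opening: -0.006
```

Run:
```python
from h import *
p,d=r.grab_frame("scene"); cv2.imwrite("pics/s3.png",p[60:300,100:420,::-1].repeat(2,0).repeat(2,1))
state()
P=cloud("scene",d).reshape(-1,3); Q=B.inv().apply(P-O); m=(abs(Q[:,0]-60)<60)&(Q[:,1]>-180)&(Q[:,1]<90)&(Q[:,2]>125)&(Q[:,2]<330)
th=np.arctan2(Q[m,2]-120,100-Q[m,1]); print(m.sum(),np.percentile(th,[10,50,90]))
plan(cur(),[(lidtip(t,-45,65,26,10),1) for t in np.arange(.28,1.72,.07)])
```

```text
t 9.95 box [ -45.1 -100.8  147. ] tilt 64.9 ax 0.001 q [-0.79  0.82  1.49  0.53  1.85  0.42] F [ 0.1  0.4 -0.5] op -0.0
1452 [0.05553455 0.0999572  0.34099404]
[{tx: 0.01, ty: -1.53, tz: -0.28, rx: 0.12, ry: -0.06, rz: 0.07}]
[{tx: -0.0, ty: -1.56, tz: -0.19, rx: -0.0, ry: -0.0, rz: -0.0}]
[{tx: -0.0, ty: -1.57, tz: -0.08, rx: 0.0, ry: 0.0, rz: 0.0}]
[{tx: -0.0, ty: -1.44, tz: -0.03, rx: -3.07, ry: 0.0, rz: -0.0}]
[{tx: 0.0, ty: -1.39, tz: -0.02, rx: -4.01, ry: -0.0, rz: 0.0}]
[{tx: 0.0, ty: -1.39, tz: -0.02, rx: -4.01, ry: 0.0, rz: 0.0}]
[{tx: 0.0, ty: -1.39, tz: -0.02, rx: -4.01, ry: 0.0, rz: 0.0}]
[{tx: -0.0, ty: -1.39, tz: -0.02, rx: -4.01, ry: 0.0, rz: -0.0}]
[{tx: 0.0, ty: -1.39, tz: -0.02, rx: -4.01, ry: 0.0, rz: -0.0}]
[{tx: 0.0, ty: -1.39, tz: -0.02, rx: -4.01, ry: -0.0, rz: -0.0}]
[{tx: -0.0, ty: -1.39, tz: -0.02, rx: -4.01, ry: 0.0, rz: 0.0}]
[{tx: -0.0, ty: -1.39, tz: -0.02, rx: -4.01, ry: -0.0, rz: 0.0}]
[{tx: 0.0, ty: -1.39, tz: -0.02, rx: -4.01, ry: 0.0, rz: -0.0}]
[{tx: 0.0, ty: -1.39, tz: -0.02, rx: -4.01, ry: -0.0, rz: 0.0}]
[{tx: 0.0, ty: -1.39, tz: -0.02, rx: -4.01, ry: 0.0, rz: -0.0}]
[{tx: -0.0, ty: -1.39, tz: -0.02, rx: -4.01, ry: 0.0, rz: 0.0}]
[{tx: -0.0, ty: -1.39, tz: -0.02, rx: -4.01, ry: -0.0, rz: -0.0}]
[{tx: 0.0, ty: -1.39, tz: -0.02, rx: -4.01, ry: 0.0, rz: 0.0}]
[{tx: -0.0, ty: -1.39, tz: -0.02, rx: -4.01, ry: -0.0, rz: -0.0}]
[{tx: 0.0, ty: -1.39, tz: -0.02, rx: -4.01, ry: -0.0, rz: 0.0}]
[{tx: -0.0, ty: -1.39, tz: -0.02, rx: -4.01, ry: 0.0, rz: -0.0}]
```

View pics/s3.png

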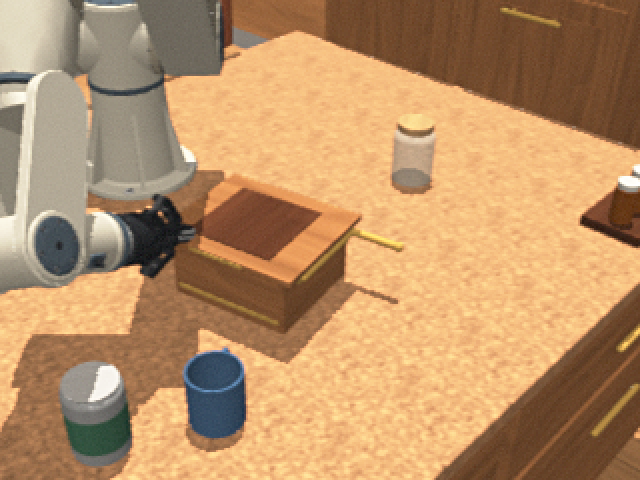

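Run:
```python
from h import *
state(); p,R=cur()
print("tcp px",proj("scene",p), "back50",proj("scene",p-50*R.as_matrix()[:,2]))
im,d=r.grab_frame("scene"); im=im[:,:,::-1].copy()
P=cloud("scene",d)
for x,y in [(-125,-125),(137,-125),(137,100),(-125,100)]:
    u,v=proj("scene",O+B.apply([x,y,132])); print((x,y),round(u),round(v)); 
for c in ["scene"]:
  Q=B.inv().apply((P-O).reshape(-1,3)).reshape(P.shape)
  for u,v in [(198,177),(196,180),(192,183),(205,178),(215,180),(190,190),(186,178)]: print(u,v,Q[v,u].round())
k=im[150:230,160:290]; big=cv2.resize(k,None,fx=6,fy=6,interpolation=cv2.INTER_NEAREST)
u,v=proj("scene",p); cv2.circle(big,(int((u-160)*6),int((v-150)*6)),5,(255,0,255),1)
for y in (-125,-100):
  for x in (-125,137 if y==-125 else 110):
    u,v=proj("scene",O+B.apply([x,y,120])); cv2.circle(big,(int((u-160)*6),int((v-150)*6)),5,(0,255,0),1)
cv2.imwrite("pics/s4.png",big)
```

```text
t 9.95 box [ -45.1 -100.8  147. ] tilt 64.9 ax 0.001 q [-0.79  0.82  1.49  0.53  1.85  0.42] F [ 0.1  0.4 -0.5] op -0.0
tcp px (np.float64(199.3762736475981), np.float64(175.30455893761524)) back50 (np.float64(189.78140929243582), np.float64(176.42797452819968))
(-125, -125) 175 175
(137, -125) 244 202
(137, 100) 280 167
(-125, 100) 216 146
198 177 [-56. -95. 133.]
196 180 [ -53. -110.  131.]
192 183 [ -62. -120.  123.]
205 178 [-31. -92. 137.]
215 180 [  1. -81. 135.]
190 190 [-95. -96.  68.]
186 178 [ -40. -169.  177.]
```

View pics/s4.png

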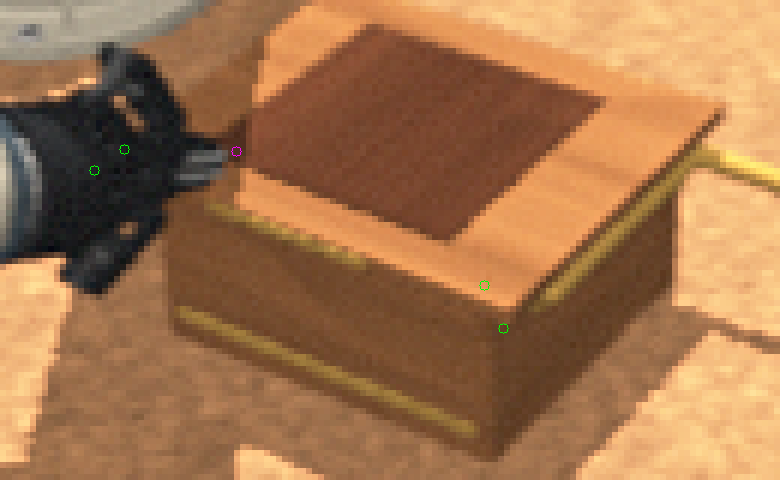

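The magenta TCP mark at (236,152) sits on the fingertips above the lid. The lid is still flat, and no force was reported. I'll probe the contact gently to see where the surface really is.

Emit:
move_arm(
  increments=[
    {"tx": 0,"ty": 0.4,"tz": 0,"rx": 0,"ry": 0,"rz": 0,"gripper": -1},
    {"tx": 0,"ty": 0.4,"tz": 0,"rx": 0,"ry": 0,"rz": 0,"gripper": -1},
  ],
)

```text
clock: 10.2
eef_pos: [453.3, -201.6, 137.6]
tcp_rot: [-2.006, 0.001, 0.213]
contact_force: [0.8, -0.7, 1.1]
opening: -0.001
```

Emit:
move_arm(
  increments=[
    {"tx": 0,"ty": 0.3,"tz": 0,"rx": 0,"ry": 0,"rz": 0,"gripper": -1},
    {"tx": 0,"ty": 0.2,"tz": 0,"rx": 0,"ry": 0,"rz": 0,"gripper": -1},
  ],
)

```text
clock: 10.4
eef_pos: [453.8, -203.7, 133.1]
tcp_rot: [-2.006, 0.001, 0.213]
contact_force: [0.4, 0.6, 0.1]
opening: -0.0
```

Run:
```python
from h import *
state()
p,d=r.grab_frame("wrist"); cv2.imwrite("pics/w1.png",p[:,:,::-1])
for c in ["top","scene"]:
    p,d=r.grab_frame(c); P=cloud(c,d); Q=B.inv().apply((P-O).reshape(-1,3))
    for y0 in range(-145,-60,10):
        m=(abs(Q[:,0]-60)<40)&(abs(Q[:,1]-y0)<5); print(c,y0,m.sum(),np.percentile(Q[m,2],[5,50,95]).round() if m.sum() else "")
```

```text
t 10.4 box [ -45.6 -105.7  133.1] tilt 65.1 ax 0.0 q [-0.79  0.85  1.48  0.53  1.84  0.42] F [0.4 0.6 0.1] op -0.0
top -145 18 [-4. -1.  5.]
top -135 0 
top -125 3 [126. 129. 129.]
top -115 60 [127. 133. 137.]
top -105 68 [127. 132. 136.]
top -95 74 [127. 132. 136.]
top -85 77 [127. 134. 138.]
top -75 77 [128. 133. 138.]
top -65 77 [128. 133. 138.]
scene -145 43 [-3. -0.  2.]
scene -135 55 [-3.  0.  3.]
scene -125 124 [ -2. 124. 133.]
scene -115 101 [ -2. 119. 134.]
scene -105 170 [ -1.  35. 133.]
scene -95 482 [  3.  58. 133.]
scene -85 50 [130. 133. 136.]
scene -75 50 [131. 134. 136.]
scene -65 43 [131. 134. 135.]
```

View pics/w1.png

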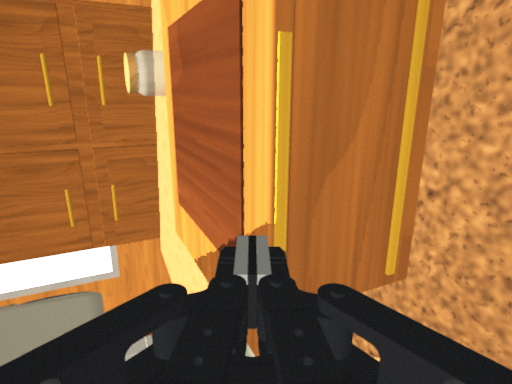

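The wrist view shows the closed fingertips at (250,240) right at the lid's front frame, with the brass strip at columns 277-290. I'll read the wrist depth around the tip.

Run:
```python
from h import *
p0,R0=cur(); im,d=r.grab_frame("wrist"); m=r.camera_model("wrist"); T=np.array(m["hand_eye"]); print(T.round(2).tolist(),m["fx"])
def bx(u,v):
    z=d[v,u]; c=np.array([(u-m["cx"])/m["fx"]*z,(v-m["cy"])/m["fy"]*z,z,1]); t=(T@c)[:3]; return t.round(0),box(p0+R0.apply(t)).round(0)
for v in (250,240,230,200,120):
    for u in (200,225,235,244,250,258,268,275,284,300,350): print(v,u,*bx(u,v))
```

```text
[[-0.0, -0.96, -0.28, 70.24], [1.0, -0.0, 0.0, 0.07], [-0.0, -0.28, 0.96, -167.13], [0.0, 0.0, 0.0, 1.0]] 342.28285172694325
250 200 [-58. -44.  99.] [-104.    3.  132.]
250 225 [  7. -11. -36.] [ -39. -133.  159.]
250 235 [ 11.  -7. -44.] [ -35. -143.  158.]
250 244 [ 10.  -3. -43.] [ -35. -144.  155.]
250 250 [ 11.  -1. -44.] [ -35. -145.  153.]
250 258 [ 10.   3. -43.] [ -35. -146.  149.]
250 268 [ 10.   6. -43.] [ -35. -148.  146.]
250 275 [  6.  10. -35.] [ -39. -141.  139.]
250 284 [ -5.  16. -11.] [ -51. -123.  124.]
250 300 [-22.  29.  23.] [-67. -97.  97.]
250 350 [-30.  65.  40.] [-75. -97.  58.]
240 200 [-48. -43.  96.] [-93.  -1. 132.]
240 225 [-21. -17.  37.] [-67. -65. 134.]
240 235 [-15. -10.  22.] [-60. -81. 133.]
240 244 [ 10.  -3. -33.] [ -35. -134.  150.]
240 250 [ 10.  -1. -33.] [ -36. -135.  148.]
240 258 [ 11.   3. -34.] [ -35. -138.  146.]
240 268 [  1.   8. -12.] [ -45. -120.  132.]
240 275 [  1.  11. -13.] [ -44. -123.  129.]
240 284 [  0.  16. -11.] [ -45. -123.  124.]
240 300 [-15.  29.  23.] [-61. -97.  97.]
240 350 [-23.  65.  40.] [-68. -97.  58.]
230 20
[... 688 characters left out ...]
8.  3. -3.] [ -27. -109.  132.]
200 268 [ 21.   8. -12.] [ -24. -120.  131.]
200 275 [ 21.  11. -13.] [ -24. -122.  129.]
200 284 [ 21.  15. -12.] [ -24. -123.  125.]
200 300 [10. 28. 23.] [-35. -96.  98.]
200 350 [ 5. 62. 39.] [-40. -97.  61.]
120 200 [ 52. -36.  79.] [  6. -19. 133.]
120 225 [ 55. -15.  33.] [ 10. -69. 133.]
120 235 [56. -9. 20.] [ 11. -84. 133.]
120 244 [57. -4. 12.] [ 11. -93. 132.]
120 250 [57. -1.  7.] [ 12. -99. 131.]
120 258 [58.  3. -3.] [  12. -110.  132.]
120 268 [ 58.   7. -12.] [  13. -119.  132.]
120 275 [ 59.  10. -13.] [  13. -122.  130.]
120 284 [ 59.  14. -13.] [  13. -123.  126.]
120 300 [56. 26. 22.] [ 10. -97. 100.]
120 350 [55. 57. 37.] [  9. -97.  66.]
```

Wrist depth puts the visible finger end roughly 25-30 mm behind the reported TCP. That would explain both misses. I'll go back under the lip and insert further in small steps, watching the force.

Run:
```python
from h import *
plan(cur(),[(pose(-45,-170,150,65),3),(pose(-45,-150,103,65),3),(pose(-45,-110,92,67),4)])
im,d=r.grab_frame("scene"); P=cloud("scene",d); Q=B.inv().apply((P-O).reshape(-1,3)).reshape(P.shape)
for v in (174,176,178):
  for u in range(184,206,2): print((u,v),Q[v,u].round().astype(int),end=" ")
```

```text
[{tx: 0.02, ty: 0.41, tz: -2.17, rx: -0.01, ry: -0.0, rz: -0.01}, {tx: 0.02, ty: 0.41, tz: -2.17, rx: -0.01, ry: -0.0, rz: -0.01}, {tx: 0.02, ty: 0.41, tz: -2.17, rx: -0.01, ry: -0.0, rz: -0.01}]
[{tx: -0.0, ty: 1.14, tz: 1.27, rx: 0.0, ry: -0.0, rz: 0.0}, {tx: 0.0, ty: 1.14, tz: 1.27, rx: -0.0, ry: 0.0, rz: 0.0}, {tx: -0.0, ty: 1.14, tz: 1.27, rx: -0.0, ry: 0.0, rz: 0.0}]
[{tx: -0.0, ty: -0.17, tz: 1.02, rx: 0.5, ry: 0.0, rz: -0.0}, {tx: -0.0, ty: -0.16, tz: 1.02, rx: 0.5, ry: -0.0, rz: 0.0}, {tx: 0.0, ty: -0.16, tz: 1.03, rx: 0.5, ry: 0.0, rz: 0.0}, {tx: -0.0, ty: -0.15, tz: 1.03, rx: 0.5, ry: 0.0, rz: -0.0}]
(184, 174) [ -46 -170  190] (186, 174) [ -31 -177  199] (188, 174) [ -36 -163  190] (190, 174) [-90 -94 133] (192, 174) [-87 -88 130] (194, 174) [-77 -89 134] (196, 174) [-74 -83 132] (198, 174) [-66 -83 135] (200, 174) [-62 -77 133] (202, 174) [-54 -77 136] (204, 174) [-49 -72 135] (184, 176) [ -42 -175  187] (186, 176) [ -41 -167  183] (188, 176) [ -33 -167  186] (190, 176) [ -49 -141  165] (192, 176) [ -76 -101  134] (194, 176) [-71 -97 133] (196, 176) [-66 -93 132] (198, 176) [-58 -93 135] (200, 176) [-53 -89 135] (202, 176) [-48 -85 134] (204, 176) [-45 -79 132] (184, 178) [ -35 -184  187] (186, 178) [ -36 -174  182] (188, 178) [ -35 -166  177] (190, 178) [ -40 -152  167] (192, 178) [ -39 -143  163] (194, 178) [ -38 -136  159] (196, 178) [ -59 -102  133] (198, 178) [-54 -98 132] (200, 178) [-48 -96 133] (202, 178) [-42 -93 133] (204, 178) [-38 -88 132]
```

Emit:
move_arm(
  increments=[
    {"tx": 0,"ty": 0.4,"tz": -2.2,"rx": 0,"ry": 0,"rz": 0,"gripper": -1},
    {"tx": 0,"ty": 0.4,"tz": -2.2,"rx": 0,"ry": 0,"rz": 0,"gripper": -1},
    {"tx": 0,"ty": 0.4,"tz": -2.2,"rx": 0,"ry": 0,"rz": 0,"gripper": -1},
    {"tx": 0,"ty": 1.2,"tz": 1.3,"rx": 0,"ry": 0,"rz": 0,"gripper": -1},
    {"tx": 0,"ty": 1.2,"tz": 1.3,"rx": 0,"ry": 0,"rz": 0,"gripper": -1},
    {"tx": 0,"ty": 1.2,"tz": 1.3,"rx": 0,"ry": 0,"rz": 0,"gripper": -1},
    {"tx": 0,"ty": 0,"tz": 1,"rx": 0.5,"ry": 0,"rz": 0,"gripper": -1},
    {"tx": 0,"ty": -0.2,"tz": 1,"rx": 0.5,"ry": 0,"rz": 0,"gripper": -1},
    {"tx": 0,"ty": -0.2,"tz": 1,"rx": 0.5,"ry": 0,"rz": 0,"gripper": -1},
    {"tx": 0,"ty": -0.2,"tz": 1,"rx": 0.5,"ry": 0,"rz": 0,"gripper": -1},
    {"tx": 0,"ty": 0,"tz": 0,"rx": 0,"ry": 0,"rz": 0,"gripper": -1},
  ],
)

```text
clock: 11.75
eef_pos: [454.7, -208.0, 90.9]
tcp_rot: [-1.97, 0.001, 0.213]
contact_force: [-0.4, -1.0, 0.1]
opening: 0.002
```

Run:
```python
from h import *
state()
plan(cur(),[(pose(-45,-86,85,67),5)]+[(lidtip(t,-45,67,44,10),1) for t in [0,.07,.14,.21]])
```

```text
t 11.75 box [ -45.6 -110.1   90.9] tilt 67.1 ax -0.001 q [-0.8   0.93  1.45  0.53  1.83  0.39] F [-0.4 -1.   0.1] op 0.0
[{tx: 0.01, ty: -0.08, tz: 0.49, rx: -0.02, ry: 0.01, rz: -0.0}, {tx: 0.01, ty: -0.08, tz: 0.49, rx: -0.02, ry: 0.01, rz: -0.0}, {tx: 0.01, ty: -0.08, tz: 0.49, rx: -0.02, ry: 0.01, rz: -0.0}, {tx: 0.01, ty: -0.08, tz: 0.49, rx: -0.02, ry: 0.01, rz: -0.0}, {tx: 0.01, ty: -0.08, tz: 0.49, rx: -0.02, ry: 0.01, rz: -0.0}]
[{tx: -0.0, ty: -0.7, tz: -0.56, rx: 0.0, ry: -0.0, rz: -0.0}]
[{tx: 0.0, ty: -1.47, tz: -0.56, rx: 0.0, ry: 0.0, rz: 0.0}]
[{tx: 0.0, ty: -1.51, tz: -0.46, rx: 0.0, ry: 0.0, rz: 0.0}]
[{tx: -0.0, ty: -1.53, tz: -0.35, rx: 0.0, ry: 0.0, rz: 0.0}]
```

Emit:
move_arm(
  increments=[
    {"tx": 0,"ty": 0,"tz": 0.5,"rx": 0,"ry": 0,"rz": 0,"gripper": -1},
    {"tx": 0,"ty": 0,"tz": 0.5,"rx": 0,"ry": 0,"rz": 0,"gripper": -1},
    {"tx": 0,"ty": 0,"tz": 0.5,"rx": 0,"ry": 0,"rz": 0,"gripper": -1},
  ],
)

```text
clock: 12.05
eef_pos: [452.3, -195.8, 85.0]
tcp_rot: [-1.973, -0.0, 0.212]
contact_force: [-1.0, 0.3, 0.3]
opening: -0.003
```

Emit:
move_arm(
  increments=[
    {"tx": 0,"ty": -0.2,"tz": 0.4,"rx": 0,"ry": 0,"rz": 0,"gripper": -1},
    {"tx": 0,"ty": -0.2,"tz": 0.4,"rx": 0,"ry": 0,"rz": 0,"gripper": -1},
  ],
)

```text
clock: 12.25
eef_pos: [450.3, -186.8, 85.6]
tcp_rot: [-1.972, -0.0, 0.213]
contact_force: [0.5, -0.1, 0.4]
opening: 0.003
```

Emit:
move_arm(
  increments=[
    {"tx": 0,"ty": -0.7,"tz": -0.5,"rx": 0,"ry": 0,"rz": 0,"gripper": -1},
    {"tx": 0,"ty": -1.4,"tz": -0.5,"rx": 0,"ry": 0,"rz": 0,"gripper": -1},
  ],
)

```text
clock: 12.45
eef_pos: [450.3, -188.2, 108.4]
tcp_rot: [-1.972, 0.001, 0.213]
contact_force: [-1.0, 1.8, -5.1]
opening: 0.002
```

Emit:
move_arm(
  increments=[
    {"tx": 0,"ty": -1.5,"tz": -0.5,"rx": 0,"ry": 0,"rz": 0,"gripper": -1},
    {"tx": 0,"ty": -1.5,"tz": -0.4,"rx": 0,"ry": 0,"rz": 0,"gripper": -1},
  ],
)

```text
clock: 12.65
eef_pos: [450.0, -185.0, 141.3]
tcp_rot: [-1.973, -0.0, 0.213]
contact_force: [0.5, 1.1, -6.9]
opening: 0.001
```

```bash
cat >> h.py <<'E'
def lidang():
    o=[]
    for c in ["scene","top"]:
        p,d=r.grab_frame(c); Q=B.inv().apply((cloud(c,d)-O).reshape(-1,3))
        m=(Q[:,0]>45)&(Q[:,0]<100)&(Q[:,1]>-200)&(Q[:,1]<250)&(Q[:,2]>122)&(np.hypot(Q[:,1]-100,Q[:,2]-120)>150)&(np.hypot(Q[:,1]-100,Q[:,2]-120)<235)
        o.append((int(m.sum()),np.percentile(np.arctan2(Q[m,2]-120,100-Q[m,1]),[10,50,90]).round(2).tolist()) if m.sum() else 0)
    print("lid",o)
E
python3 - <<'E'
from h import *
state(); lidang()
plan(cur(),[(lidtip(t,-45,67,44,10),1) for t in np.arange(.28,1.70,.07)])
E
```

```text
t 12.65 box [-45.4 -86.6 141.3] tilt 67.0 ax 0.001 q [-0.78  0.84  1.51  0.55  1.85  0.42] F [ 0.5  1.1 -6.9] op 0.0
lid [(239, [0.24, 0.28, 0.3]), (408, [0.28, 0.3, 0.33])]
[{tx: -0.01, ty: -1.49, tz: 0.16, rx: 0.11, ry: -0.06, rz: 0.12}]
[{tx: -0.0, ty: -1.57, tz: -0.14, rx: -0.0, ry: 0.0, rz: 0.0}]
[{tx: -0.0, ty: -1.49, tz: -0.05, rx: -1.06, ry: -0.0, rz: -0.0}]
[{tx: 0.0, ty: -1.27, tz: -0.03, rx: -4.01, ry: 0.0, rz: 0.0}]
[{tx: -0.0, ty: -1.27, tz: -0.03, rx: -4.01, ry: -0.0, rz: 0.0}]
[{tx: -0.0, ty: -1.27, tz: -0.03, rx: -4.01, ry: 0.0, rz: 0.0}]
[{tx: -0.0, ty: -1.27, tz: -0.03, rx: -4.01, ry: -0.0, rz: 0.0}]
[{tx: 0.0, ty: -1.27, tz: -0.03, rx: -4.01, ry: 0.0, rz: 0.0}]
[{tx: -0.0, ty: -1.27, tz: -0.03, rx: -4.01, ry: 0.0, rz: -0.0}]
[{tx: 0.0, ty: -1.27, tz: -0.03, rx: -4.01, ry: -0.0, rz: -0.0}]
[{tx: -0.0, ty: -1.27, tz: -0.03, rx: -4.01, ry: 0.0, rz: 0.0}]
[{tx: -0.0, ty: -1.27, tz: -0.03, rx: -4.01, ry: -0.0, rz: 0.0}]
[{tx: 0.0, ty: -1.27, tz: -0.03, rx: -4.01, ry: 0.0, rz: -0.0}]
[{tx: -0.0, ty: -1.27, tz: -0.03, rx: -4.01, ry: -0.0, rz: 0.0}]
[{tx: 0.0, ty: -1.27, tz: -0.03, rx: -4.01, ry: 0.0, rz: -0.0}]
[{tx: 0.0, ty: -1.27, tz: -0.03, rx: -4.01, ry: 0.0, rz: 0.0}]
[{tx: -0.0, ty: -1.27, tz: -0.03, rx: -4.01, ry: -0.0, rz: -0.0}]
[{tx: -0.0, ty: -1.27, tz: -0.03, rx: -4.01, ry: 0.0, rz: 0.0}]
[{tx: -0.0, ty: -1.27, tz: -0.03, rx: -4.01, ry: -0.0, rz: -0.0}]
[{tx: 0.0, ty: -1.27, tz: -0.03, rx: -4.01, ry: -0.0, rz: 0.0}]
[{tx: 0.0, ty: -1.27, tz: -0.03, rx: -4.01, ry: 0.0, rz: -0.0}]
```

The lid is lifting (contact about 7 N), so I'll continue the arc.

Emit:
move_arm(
  increments=[
    {"tx": 0,"ty": -1.5,"tz": 0.1,"rx": 0,"ry": 0,"rz": 0,"gripper": -1},
    {"tx": 0,"ty": -1.57,"tz": -0.1,"rx": 0,"ry": 0,"rz": 0,"gripper": -1},
    {"tx": 0,"ty": -1.5,"tz": -0.05,"rx": -1.06,"ry": 0,"rz": 0,"gripper": -1},
    {"tx": 0,"ty": -1.27,"tz": -0.03,"rx": -4,"ry": 0,"rz": 0,"gripper": -1},
    {"tx": 0,"ty": -1.27,"tz": -0.03,"rx": -4,"ry": 0,"rz": 0,"gripper": -1},
    {"tx": 0,"ty": -1.27,"tz": -0.03,"rx": -4,"ry": 0,"rz": 0,"gripper": -1},
    {"tx": 0,"ty": -1.27,"tz": -0.03,"rx": -4,"ry": 0,"rz": 0,"gripper": -1},
    {"tx": 0,"ty": -1.27,"tz": -0.03,"rx": -4,"ry": 0,"rz": 0,"gripper": -1},
  ],
)

```text
clock: 13.55
eef_pos: [439.5, -136.9, 237.2]
tcp_rot: [-2.344, -0.001, 0.212]
contact_force: [0.5, -4.1, -3.5]
opening: -0.0
```

Run:
```python
from h import *
state(); lidang()
plan(cur(),[(lidtip(t,-45,67,44,10),1) for t in np.arange(.84,1.0,.07)])
```

```text
t 13.55 box [-45.5 -37.4 237.2] tilt 45.7 ax 0.001 q [-0.68  0.45  1.69  0.47  1.67  0.57] F [ 0.5 -4.1 -3.5] op -0.0
lid [(140, [0.78, 0.78, 0.82]), (423, [0.83, 0.86, 0.89])]
[{tx: -0.01, ty: -1.18, tz: -0.03, rx: -3.85, ry: -0.11, rz: 0.18}]
[{tx: 0.0, ty: -1.27, tz: -0.03, rx: -4.01, ry: -0.0, rz: -0.0}]
[{tx: 0.0, ty: -1.27, tz: -0.03, rx: -4.01, ry: 0.0, rz: 0.0}]
```

Tracking well; now the rest, to about 1.68.

Emit:
move_arm(
  increments=[
    {"tx": 0,"ty": -1.25,"tz": -0.03,"rx": -4,"ry": 0,"rz": 0,"gripper": -1},
    {"tx": 0,"ty": -1.27,"tz": -0.03,"rx": -4,"ry": 0,"rz": 0,"gripper": -1},
    {"tx": 0,"ty": -1.27,"tz": -0.03,"rx": -4,"ry": 0,"rz": 0,"gripper": -1},
    {"tx": 0,"ty": -1.27,"tz": -0.03,"rx": -4,"ry": 0,"rz": 0,"gripper": -1},
    {"tx": 0,"ty": -1.27,"tz": -0.03,"rx": -4,"ry": 0,"rz": 0,"gripper": -1},
    {"tx": 0,"ty": -1.27,"tz": -0.03,"rx": -4,"ry": 0,"rz": 0,"gripper": -1},
    {"tx": 0,"ty": -1.27,"tz": -0.03,"rx": -4,"ry": 0,"rz": 0,"gripper": -1},
    {"tx": 0,"ty": -1.27,"tz": -0.03,"rx": -4,"ry": 0,"rz": 0,"gripper": -1},
    {"tx": 0,"ty": -1.27,"tz": -0.03,"rx": -4,"ry": 0,"rz": 0,"gripper": -1},
    {"tx": 0,"ty": -1.27,"tz": -0.03,"rx": -4,"ry": 0,"rz": 0,"gripper": -1},
    {"tx": 0,"ty": -1.27,"tz": -0.03,"rx": -4,"ry": 0,"rz": 0,"gripper": -1},
    {"tx": 0,"ty": -1.27,"tz": -0.03,"rx": -4,"ry": 0,"rz": 0,"gripper": -1},
  ],
)

```text
clock: 14.85
eef_pos: [411.0, -5.7, 299.7]
tcp_rot: [3.104, 0.001, 0.212]
contact_force: [0.2, -2.6, -0.9]
opening: 0.0
```

Run:
```python
from h import *
state(); lidang()
```

```text
t 14.85 box [-45.5  96.8 299.7] tilt -2.2 ax -0.001 q [ 0.02 -0.09  1.94 -0.04  1.29  1.39] F [ 0.2 -2.6 -0.9] op 0.0
lid [(362, [1.61, 1.63, 1.64]), (24, [0.02, 0.84, 1.69])]
```

Emit:
move_arm(
  increments=[
    {"tx": 0,"ty": -1.3,"tz": 0,"rx": -2,"ry": 0,"rz": 0,"gripper": -1},
    {"tx": 0,"ty": -1.3,"tz": 0,"rx": -2,"ry": 0,"rz": 0,"gripper": -1},
    {"tx": 0,"ty": 0,"tz": 0,"rx": 0,"ry": 0,"rz": 0,"gripper": -1},
    {"tx": 0,"ty": 1,"tz": -2,"rx": 0,"ry": 0,"rz": 0,"gripper": -1},
    {"tx": 0,"ty": 0.5,"tz": -3,"rx": 0,"ry": 0,"rz": 0,"gripper": -1},
    {"tx": 0,"ty": 0,"tz": -3,"rx": 0,"ry": 0,"rz": 0,"gripper": -1},
    {"tx": 0,"ty": 0,"tz": -3,"rx": 0,"ry": 0,"rz": 0,"gripper": -1},
  ],
)

```text
clock: 15.65
eef_pos: [406.1, 15.7, 409.9]
tcp_rot: [3.039, 0.003, 0.212]
contact_force: [0.3, -0.6, -0.6]
opening: 0.001
```

```bash
cat >> h.py <<'E'
def staytip(phi,t,x=188,s=46,c=16):   # t>0: pointing to -y by t deg
    q=np.radians(t); a=np.array([-np.sin(q),-np.cos(q)]); n=np.array([-np.cos(q),np.sin(q)])
    C=np.array([-60+155*np.cos(phi),95+155*np.sin(phi)]); y,z=C-c*n+s*a
    return pose(x,y,z,-t)
E
python3 - <<'E'
from h import *
state(); lidang()
plan(cur(),[(pose(190,95,415,-5),7),(pose(190,240,260,-50),9),(staytip(0,50,190,-54,26),7),(staytip(0,50,190,46,26),6)])
E
```

```text
t 15.65 box [-45.8 118.8 409.9] tilt -5.9 ax -0.003 q [ 0.13 -0.16  1.77 -0.1   1.52  1.49] F [ 0.3 -0.6 -0.6] op 0.0
lid [(366, [1.79, 1.81, 1.83]), (8, [0.01, 0.02, 0.02])]
[{tx: 3.34, ty: 0.34, tz: 0.01, rx: 0.13, ry: -0.03, rz: -0.01}, {tx: 3.34, ty: 0.34, tz: 0.01, rx: 0.13, ry: -0.03, rz: -0.01}, {tx: 3.34, ty: 0.34, tz: 0.01, rx: 0.13, ry: -0.03, rz: -0.01}, {tx: 3.34, ty: 0.34, tz: 0.01, rx: 0.13, ry: -0.03, rz: -0.01}, {tx: 3.34, ty: 0.34, tz: 0.0, rx: 0.13, ry: -0.03, rz: -0.01}, {tx: 3.34, ty: 0.34, tz: 0.0, rx: 0.13, ry: -0.03, rz: -0.01}, {tx: 3.34, ty: 0.34, tz: -0.0, rx: 0.13, ry: -0.03, rz: -0.01}]
[{tx: 0.0, ty: -1.76, tz: 1.58, rx: -5.0, ry: 0.0, rz: 0.0}, {tx: -0.0, ty: -1.89, tz: 1.42, rx: -5.0, ry: 0.0, rz: 0.0}, {tx: 0.0, ty: -2.0, tz: 1.25, rx: -5.0, ry: 0.0, rz: 0.0}, {tx: -0.0, ty: -2.1, tz: 1.07, rx: -5.0, ry: -0.0, rz: 0.0}, {tx: 0.0, ty: -2.19, tz: 0.88, rx: -5.0, ry: 0.0, rz: -0.0}, {tx: -0.0, ty: -2.26, tz: 0.69, rx: -5.0, ry: -0.0, rz: -0.0}, {tx: 0.0, ty: -2.31, tz: 0.49, rx: -5.0, ry: 0.0, rz: 0.0}, {tx: -0.0, ty: -2.34, tz: 0.28, rx: -5.0, ry: 0.0, rz: 0.0}, {tx: 0.0, ty: -2.36, tz: 0.08, rx: -5.0, ry: 0.0, rz: -0.0}]
[{tx: 0.0, ty: -0.85, tz: 2.33, rx: 0.0, ry: 0.0, rz: 0.0}, {tx: -0.0, ty: -0.85, tz: 2.33, rx: 0.0, ry: -0.0, rz: -0.0}, {tx: 0.0, ty: -0.85, tz: 2.33, rx: 0.0, ry: 0.0, rz: 0.0}, {tx: 0.0, ty: -0.85, tz: 2.33, rx: 0.0, ry: 0.0, rz: 0.0}, {tx: 0.0, ty: -0.85, tz: 2.33, rx: 0.0, ry: 0.0, rz: 0.0}, {tx: -0.0, ty: -0.85, tz: 2.33, rx: -0.0, ry: -0.0, rz: 0.0}, {tx: 0.0, ty: -0.85, tz: 2.33, rx: 0.0, ry: 0.0, rz: 0.0}]
[{tx: -0.0, ty: -0.0, tz: 1.67, rx: 0.0, ry: 0.0, rz: 0.0}, {tx: 0.0, ty: 0.0, tz: 1.67, rx: 0.0, ry: 0.0, rz: 0.0}, {tx: -0.0, ty: -0.0, tz: 1.67, rx: 0.0, ry: 0.0, rz: 0.0}, {tx: -0.0, ty: 0.0, tz: 1.67, rx: 0.0, ry: 0.0, rz: 0.0}, {tx: 0.0, ty: -0.0, tz: 1.67, rx: 0.0, ry: 0.0, rz: 0.0}, {tx: -0.0, ty: -0.0, tz: 1.67, rx: 0.0, ry: 0.0, rz: 0.0}]
```

The lid is at 1.8 and holding. Now over to the stay.

Emit:
move_arm(
  increments=[
    {"tx": 3.35,"ty": 0.3,"tz": 0,"rx": 0,"ry": 0,"rz": 0,"gripper": -1},
    {"tx": 3.35,"ty": 0.3,"tz": 0,"rx": 0,"ry": 0,"rz": 0,"gripper": -1},
    {"tx": 3.35,"ty": 0.3,"tz": 0,"rx": 0,"ry": 0,"rz": 0,"gripper": -1},
    {"tx": 3.35,"ty": 0.3,"tz": 0,"rx": 0,"ry": 0,"rz": 0,"gripper": -1},
    {"tx": 3.35,"ty": 0.3,"tz": 0,"rx": 0,"ry": 0,"rz": 0,"gripper": -1},
    {"tx": 3.35,"ty": 0.3,"tz": 0,"rx": 0,"ry": 0,"rz": 0,"gripper": -1},
    {"tx": 3.4,"ty": 0.3,"tz": 0,"rx": 0,"ry": 0,"rz": 0,"gripper": -1},
  ],
)

```text
clock: 16.45
eef_pos: [641.7, 44.3, 409.5]
tcp_rot: [3.038, 0.004, 0.213]
contact_force: [0.3, 1.0, 1.4]
opening: 0.002
```

Emit:
move_arm(
  increments=[
    {"tx": 0,"ty": -1.8,"tz": 1.6,"rx": -5,"ry": 0,"rz": 0,"gripper": -1},
    {"tx": 0,"ty": -1.9,"tz": 1.4,"rx": -5,"ry": 0,"rz": 0,"gripper": -1},
    {"tx": 0,"ty": -2.0,"tz": 1.25,"rx": -5,"ry": 0,"rz": 0,"gripper": -1},
    {"tx": 0,"ty": -2.1,"tz": 1.1,"rx": -5,"ry": 0,"rz": 0,"gripper": -1},
    {"tx": 0,"ty": -2.2,"tz": 0.9,"rx": -5,"ry": 0,"rz": 0,"gripper": -1},
    {"tx": 0,"ty": -2.3,"tz": 0.7,"rx": -5,"ry": 0,"rz": 0,"gripper": -1},
    {"tx": 0,"ty": -2.3,"tz": 0.5,"rx": -5,"ry": 0,"rz": 0,"gripper": -1},
    {"tx": 0,"ty": -2.35,"tz": 0.3,"rx": -5,"ry": 0,"rz": 0,"gripper": -1},
    {"tx": 0,"ty": -2.35,"tz": 0.1,"rx": -4.5,"ry": 0,"rz": 0,"gripper": -1},
    {"tx": 0,"ty": 0,"tz": 0,"rx": 0,"ry": 0,"rz": 0,"gripper": -1},
  ],
)

```text
clock: 17.45
eef_pos: [608.0, 185.0, 245.6]
tcp_rot: [2.255, 0.013, 0.214]
contact_force: [-0.2, 0.8, -0.8]
opening: 0.005
```

Run:
```python
from h import *
state(); p,d=r.grab_frame("scene"); cv2.imwrite("pics/s5.png",p[30:270,100:420,::-1].repeat(2,0).repeat(2,1))
Q=B.inv().apply((cloud("scene",d)-O).reshape(-1,3)); c=p.reshape(-1,3).astype(int)
m=(c[:,0]-c[:,2]>60)&(Q[:,0]>145)&(Q[:,0]<215)&(Q[:,1]>60)&(Q[:,1]<130)&(Q[:,2]>80)&(Q[:,2]<120); print(m.sum(),np.median(Q[m],0).round(1),Q[m].min(0).round(),Q[m].max(0).round())
plan(cur(),[(staytip(0,50,190,-54,26),7),(staytip(0,50,190,46,26),6)])
```

```text
t 17.45 box [187.3 241.6 245.6] tilt -50.8 ax -0.008 q [ 0.7   0.59  1.49 -0.75  1.59  2.24] F [-0.2  0.8 -0.8] op 0.01
85 [184.5  92.4  99.4] [146.  84.  86.] [215. 102. 106.]
[{tx: 0.04, ty: -0.74, tz: 2.22, rx: 0.09, ry: 0.05, rz: 0.06}, {tx: 0.04, ty: -0.73, tz: 2.22, rx: 0.09, ry: 0.05, rz: 0.06}, {tx: 0.04, ty: -0.73, tz: 2.22, rx: 0.09, ry: 0.05, rz: 0.06}, {tx: 0.04, ty: -0.72, tz: 2.22, rx: 0.09, ry: 0.05, rz: 0.06}, {tx: 0.03, ty: -0.72, tz: 2.23, rx: 0.09, ry: 0.05, rz: 0.06}, {tx: 0.03, ty: -0.72, tz: 2.23, rx: 0.09, ry: 0.05, rz: 0.06}, {tx: 0.03, ty: -0.71, tz: 2.23, rx: 0.09, ry: 0.05, rz: 0.06}]
[{tx: -0.0, ty: -0.0, tz: 1.67, rx: 0.0, ry: 0.0, rz: 0.0}, {tx: 0.0, ty: 0.0, tz: 1.67, rx: 0.0, ry: 0.0, rz: 0.0}, {tx: -0.0, ty: -0.0, tz: 1.67, rx: 0.0, ry: 0.0, rz: -0.0}, {tx: -0.0, ty: -0.0, tz: 1.67, rx: 0.0, ry: 0.0, rz: 0.0}, {tx: 0.0, ty: 0.0, tz: 1.67, rx: 0.0, ry: 0.0, rz: 0.0}, {tx: -0.0, ty: 0.0, tz: 1.67, rx: 0.0, ry: 0.0, rz: 0.0}]
```

View pics/s5.png

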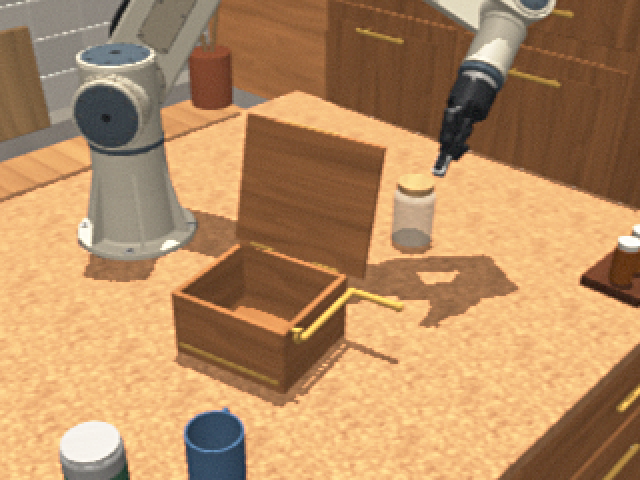

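The view shows the lid leaning back and the stay folded, with its bar from (350,292) to (400,306). The gripper is clear of the jar.

Emit:
move_arm(
  increments=[
    {"tx": 0,"ty": -0.7,"tz": 2.2,"rx": 0,"ry": 0,"rz": 0,"gripper": -1},
    {"tx": 0,"ty": -0.7,"tz": 2.2,"rx": 0,"ry": 0,"rz": 0,"gripper": -1},
    {"tx": 0,"ty": -0.7,"tz": 2.2,"rx": 0,"ry": 0,"rz": 0,"gripper": -1},
    {"tx": 0,"ty": -0.7,"tz": 2.2,"rx": 0,"ry": 0,"rz": 0,"gripper": -1},
    {"tx": 0,"ty": -0.7,"tz": 2.2,"rx": 0,"ry": 0,"rz": 0,"gripper": -1},
    {"tx": 0,"ty": -0.7,"tz": 2.2,"rx": 0,"ry": 0,"rz": 0,"gripper": -1},
    {"tx": 0,"ty": -0.7,"tz": 2.2,"rx": 0,"ry": 0,"rz": 0,"gripper": -1},
    {"tx": 0,"ty": 0,"tz": 0,"rx": 0,"ry": 0,"rz": 0,"gripper": -1},
  ],
)

```text
clock: 18.3
eef_pos: [628.1, 95.3, 115.5]
tcp_rot: [2.26, 0.004, 0.208]
contact_force: [0.5, 0.1, 1.0]
opening: 0.001
```

Run:
```python
from h import *
state()
plan(cur(),[(staytip(0,50,190,46,26),6)])
```

```text
t 18.3 box [188.  149.7 115.5] tilt -50.5 ax -0.006 q [ 0.58  0.69  1.64 -0.83  1.34  2.37] F [0.5 0.1 1. ] op 0.0
[{tx: 0.04, ty: -0.12, tz: 1.68, rx: 0.09, ry: 0.06, rz: 0.0}, {tx: 0.04, ty: -0.12, tz: 1.68, rx: 0.09, ry: 0.06, rz: 0.0}, {tx: 0.04, ty: -0.12, tz: 1.68, rx: 0.09, ry: 0.06, rz: 0.0}, {tx: 0.04, ty: -0.12, tz: 1.68, rx: 0.09, ry: 0.06, rz: 0.0}, {tx: 0.04, ty: -0.11, tz: 1.68, rx: 0.09, ry: 0.06, rz: 0.0}, {tx: 0.03, ty: -0.11, tz: 1.68, rx: 0.09, ry: 0.06, rz: 0.0}]
```

Emit:
move_arm(
  increments=[
    {"tx": 0,"ty": -0.12,"tz": 1.7,"rx": 0,"ry": 0,"rz": 0,"gripper": -1},
    {"tx": 0,"ty": -0.12,"tz": 1.7,"rx": 0,"ry": 0,"rz": 0,"gripper": -1},
    {"tx": 0,"ty": -0.12,"tz": 1.7,"rx": 0,"ry": 0,"rz": 0,"gripper": -1},
    {"tx": 0,"ty": -0.12,"tz": 1.7,"rx": 0,"ry": 0,"rz": 0,"gripper": -1},
    {"tx": 0,"ty": -0.12,"tz": 1.7,"rx": 0,"ry": 0,"rz": 0,"gripper": -1},
    {"tx": 0,"ty": -0.12,"tz": 1.6,"rx": 0,"ry": 0,"rz": 0,"gripper": -1},
  ],
)

```text
clock: 18.9
eef_pos: [644.5, 26.4, 45.9]
tcp_rot: [2.259, 0.0, 0.213]
contact_force: [-0.8, 0.0, -0.8]
opening: 0.001
```

Run:
```python
from h import *
state()
ph=np.linspace(0,1.78,22)
plan(cur(),[(staytip(p,50-35*p/1.78,190,46,14),1) for p in ph])
```

```text
t 18.9 box [189.4  78.8  45.9] tilt -50.5 ax -0.001 q [ 0.48  0.77  1.7  -0.93  1.19  2.43] F [-0.8  0.  -0.8] op 0.0
[{tx: 0.06, ty: 1.32, tz: 0.22, rx: 0.54, ry: 0.03, rz: 0.01}]
[{tx: -0.0, ty: 0.91, tz: -0.84, rx: 1.67, ry: 0.0, rz: 0.0}]
[{tx: -0.0, ty: 0.95, tz: -0.78, rx: 1.67, ry: -0.0, rz: -0.0}]
[{tx: 0.0, ty: 0.99, tz: -0.72, rx: 1.67, ry: 0.0, rz: 0.0}]
[{tx: 0.0, ty: 1.03, tz: -0.66, rx: 1.67, ry: -0.0, rz: 0.0}]
[{tx: -0.0, ty: 1.06, tz: -0.59, rx: 1.67, ry: -0.0, rz: -0.0}]
[{tx: -0.0, ty: 1.09, tz: -0.53, rx: 1.67, ry: 0.0, rz: 0.0}]
[{tx: 0.0, ty: 1.11, tz: -0.46, rx: 1.67, ry: 0.0, rz: 0.0}]
[{tx: -0.0, ty: 1.13, tz: -0.39, rx: 1.67, ry: 0.0, rz: -0.0}]
[{tx: -0.0, ty: 1.15, tz: -0.32, rx: 1.67, ry: -0.0, rz: -0.0}]
[{tx: 0.0, ty: 1.16, tz: -0.25, rx: 1.67, ry: 0.0, rz: 0.0}]
[{tx: 0.0, ty: 1.17, tz: -0.17, rx: 1.67, ry: -0.0, rz: -0.0}]
[{tx: -0.0, ty: 1.18, tz: -0.1, rx: 1.67, ry: -0.0, rz: -0.0}]
[{tx: 0.0, ty: 1.18, tz: -0.03, rx: 1.67, ry: 0.0, rz: 0.0}]
[{tx: -0.0, ty: 1.18, tz: 0.05, rx: 1.67, ry: 0.0, rz: 0.0}]
[{tx: 0.0, ty: 1.17, tz: 0.12, rx: 1.67, ry: 0.0, rz: 0.0}]
[{tx: -0.0, ty: 1.16, tz: 0.19, rx: 1.67, ry: -0.0, rz: 0.0}]
[{tx: -0.0, ty: 1.14, tz: 0.26, rx: 1.67, ry: 0.0, rz: 0.0}]
[{tx: 0.0, ty: 1.13, tz: 0.33, rx: 1.67, ry: 0.0, rz: -0.0}]
[{tx: -0.0, ty: 1.1, tz: 0.4, rx: 1.67, ry: 0.0, rz: -0.0}]
[{tx: -0.0, ty: 1.08, tz: 0.47, rx: 1.67, ry: -0.0, rz: -0.0}]
[{tx: -0.0, ty: 1.05, tz: 0.54, rx: 1.67, ry: -0.0, rz: 0.0}]
```

Emit:
move_arm(
  increments=[
    {"tx": 0,"ty": 1.3,"tz": 0.2,"rx": 0.5,"ry": 0,"rz": 0,"gripper": -1},
    {"tx": 0,"ty": 0.9,"tz": -0.85,"rx": 1.67,"ry": 0,"rz": 0,"gripper": -1},
    {"tx": 0,"ty": 0.95,"tz": -0.8,"rx": 1.67,"ry": 0,"rz": 0,"gripper": -1},
    {"tx": 0,"ty": 1.0,"tz": -0.7,"rx": 1.67,"ry": 0,"rz": 0,"gripper": -1},
    {"tx": 0,"ty": 1.03,"tz": -0.65,"rx": 1.67,"ry": 0,"rz": 0,"gripper": -1},
    {"tx": 0,"ty": 1.06,"tz": -0.6,"rx": 1.67,"ry": 0,"rz": 0,"gripper": -1},
  ],
)

```text
clock: 19.5
eef_pos: [648.4, 10.2, 117.7]
tcp_rot: [2.415, -0.001, 0.213]
contact_force: [-0.0, -0.6, -0.1]
opening: 0.0
```

```bash
cat >> h.py <<'E'
def stayang():
    for c in ["scene","top"]:
        p,d=r.grab_frame(c); Q=B.inv().apply((cloud(c,d)-O).reshape(-1,3)); k=p.reshape(-1,3).astype(int)
        m=(k[:,0]-k[:,2]>60)&(Q[:,0]>143)&(Q[:,0]<215)&(Q[:,1]>-150)&(Q[:,1]<120)&(Q[:,2]>80)&(Q[:,2]<290)
        print(c,"bar",m.sum(),np.median(Q[m],0).round() if m.any() else "", np.median(np.arctan2(Q[m,2]-95,Q[m,1]+60)).round(2) if m.any() else "")
E
python3 - <<'E'
from h import *
state(); stayang()
E
```

```text
t 19.5 box [189.9  62.1 117.7] tilt -41.6 ax 0.001 q [ 0.39  0.59  1.71 -0.8   1.15  2.21] F [-0.  -0.6 -0.1] op 0.0
scene bar 121 [179.  75. 173.] 0.52
top bar 104 [180.  80. 177.] 0.53
```

Emit:
move_arm(
  increments=[
    {"tx": 0,"ty": 1.1,"tz": -0.5,"rx": 1.67,"ry": 0,"rz": 0,"gripper": -1},
    {"tx": 0,"ty": 1.1,"tz": -0.45,"rx": 1.67,"ry": 0,"rz": 0,"gripper": -1},
    {"tx": 0,"ty": 1.13,"tz": -0.4,"rx": 1.67,"ry": 0,"rz": 0,"gripper": -1},
    {"tx": 0,"ty": 1.15,"tz": -0.3,"rx": 1.67,"ry": 0,"rz": 0,"gripper": -1},
    {"tx": 0,"ty": 1.16,"tz": -0.25,"rx": 1.67,"ry": 0,"rz": 0,"gripper": -1},
    {"tx": 0,"ty": 1.17,"tz": -0.2,"rx": 1.67,"ry": 0,"rz": 0,"gripper": -1},
    {"tx": 0,"ty": 1.18,"tz": -0.1,"rx": 1.67,"ry": 0,"rz": 0,"gripper": -1},
    {"tx": 0,"ty": 1.18,"tz": 0,"rx": 1.67,"ry": 0,"rz": 0,"gripper": -1},
    {"tx": 0,"ty": 1.18,"tz": 0.05,"rx": 1.67,"ry": 0,"rz": 0,"gripper": -1},
    {"tx": 0,"ty": 1.17,"tz": 0.1,"rx": 1.67,"ry": 0,"rz": 0,"gripper": -1},
  ],
)

```text
clock: 20.6
eef_pos: [665.3, -70.3, 196.5]
tcp_rot: [2.706, 0.001, 0.213]
contact_force: [-1.5, 0.4, 0.3]
opening: -0.002
```

Run:
```python
from h import *
state(); stayang()
```

```text
t 20.6 box [189.3 -20.1 196.5] tilt -25.0 ax -0.001 q [ 0.13  0.42  1.65 -0.49  1.09  1.72] F [-1.5  0.4  0.3] op -0.0
scene bar 115 [180. -25. 250.] 1.35
top bar 69 [166. -23. 253.] 1.34
```

Emit:
move_arm(
  increments=[
    {"tx": 0,"ty": 1.16,"tz": 0.2,"rx": 1.67,"ry": 0,"rz": 0,"gripper": -1},
    {"tx": 0,"ty": 1.14,"tz": 0.25,"rx": 1.67,"ry": 0,"rz": 0,"gripper": -1},
    {"tx": 0,"ty": 1.13,"tz": 0.3,"rx": 1.67,"ry": 0,"rz": 0,"gripper": -1},
    {"tx": 0,"ty": 1.1,"tz": 0.4,"rx": 1.67,"ry": 0,"rz": 0,"gripper": -1},
    {"tx": 0,"ty": 0,"tz": 0,"rx": 0,"ry": 0,"rz": 0,"gripper": -1},
    {"tx": 0,"ty": 0,"tz": 0,"rx": 0,"ry": 0,"rz": 0,"gripper": -1},
  ],
)

```text
clock: 21.3
eef_pos: [674.7, -114.7, 202.4]
tcp_rot: [2.821, 0.001, 0.212]
contact_force: [-0.5, 0.0, 0.1]
opening: -0.002
```

Run:
```python
from h import *
state(); stayang()
```

```text
t 21.3 box [189.2 -65.5 202.4] tilt -18.4 ax -0.001 q [-0.    0.41  1.6  -0.35  1.09  1.51] F [-0.5  0.   0.1] op -0.0
scene bar 128 [180. -91. 252.] 1.77
top bar 77 [168. -83. 253.] 1.72
```

The stay has dropped onto its stop, with the bar at y≈-88 as expected. I'll withdraw and go to a fork pose above the lid edge.

```bash
cat >> h.py <<'E'
def fork(th,s=62,x=-45,c=-6): return lidtip(th,x,200,s,c)
E
python3 - <<'E'
from h import *
p,R=pose(189,-45,225,-18.4)
plan(cur(),[((p,R),2),(pose(189,-20,400,-18.4),6),(pose(-45,130,400,-14),8),(fork(1.8,-15),4)])
E
```

```text
[{tx: -0.02, ty: -0.59, tz: -1.38, rx: -0.03, ry: 0.03, rz: 0.01}, {tx: -0.02, ty: -0.59, tz: -1.38, rx: -0.03, ry: 0.03, rz: 0.01}]
[{tx: 0.0, ty: 0.53, tz: -2.9, rx: 0.0, ry: 0.0, rz: 0.0}, {tx: -0.0, ty: 0.53, tz: -2.9, rx: 0.0, ry: 0.0, rz: 0.0}, {tx: 0.0, ty: 0.53, tz: -2.9, rx: 0.0, ry: 0.0, rz: 0.0}, {tx: 0.0, ty: 0.53, tz: -2.9, rx: 0.0, ry: 0.0, rz: 0.0}, {tx: -0.0, ty: 0.53, tz: -2.9, rx: 0.0, ry: 0.0, rz: 0.0}, {tx: 0.0, ty: 0.53, tz: -2.9, rx: 0.0, ry: 0.0, rz: 0.0}]
[{tx: -2.93, ty: -1.78, tz: -0.59, rx: 0.55, ry: -0.0, rz: -0.0}, {tx: -2.93, ty: -1.78, tz: -0.57, rx: 0.55, ry: -0.0, rz: -0.0}, {tx: -2.93, ty: -1.79, tz: -0.56, rx: 0.55, ry: 0.0, rz: 0.0}, {tx: -2.93, ty: -1.8, tz: -0.54, rx: 0.55, ry: 0.0, rz: -0.0}, {tx: -2.93, ty: -1.8, tz: -0.52, rx: 0.55, ry: -0.0, rz: -0.0}, {tx: -2.93, ty: -1.81, tz: -0.51, rx: 0.55, ry: 0.0, rz: 0.0}, {tx: -2.93, ty: -1.81, tz: -0.49, rx: 0.55, ry: -0.0, rz: 0.0}, {tx: -2.92, ty: -1.81, tz: -0.47, rx: 0.55, ry: 0.0, rz: 0.0}]
[{tx: 0.0, ty: -1.02, tz: 0.97, rx: 0.22, ry: 0.0, rz: -0.0}, {tx: -0.0, ty: -1.02, tz: 0.98, rx: 0.22, ry: 0.0, rz: 0.0}, {tx: -0.0, ty: -1.02, tz: 0.98, rx: 0.22, ry: 0.0, rz: 0.0}, {tx: 0.0, ty: -1.01, tz: 0.98, rx: 0.22, ry: -0.0, rz: 0.0}]
```

Emit:
move_arm(
  increments=[
    {"tx": 0,"ty": -0.6,"tz": -1.4,"rx": 0,"ry": 0,"rz": 0,"gripper": -1},
    {"tx": 0,"ty": -0.6,"tz": -1.4,"rx": 0,"ry": 0,"rz": 0,"gripper": -1},
    {"tx": 0,"ty": 0,"tz": -3,"rx": 0,"ry": 0,"rz": 0,"gripper": -1},
    {"tx": 0,"ty": 0.5,"tz": -3,"rx": 0,"ry": 0,"rz": 0,"gripper": -1},
    {"tx": 0,"ty": 0.5,"tz": -3,"rx": 0,"ry": 0,"rz": 0,"gripper": 0},
    {"tx": 0,"ty": 0.5,"tz": -3,"rx": 0,"ry": 0,"rz": 0,"gripper": 0},
    {"tx": 0,"ty": 0.5,"tz": -3,"rx": 0,"ry": 0,"rz": 0,"gripper": 0},
    {"tx": 0,"ty": 0.5,"tz": -3,"rx": 0,"ry": 0,"rz": 0,"gripper": 0},
  ],
)

```text
clock: 22.2
eef_pos: [663.6, -61.6, 407.5]
tcp_rot: [2.822, -0.002, 0.214]
contact_force: [0.6, -0.3, -0.2]
opening: 0.503
```

Emit:
move_arm(
  increments=[
    {"tx": -2.9,"ty": -1.8,"tz": -0.6,"rx": 0.55,"ry": 0,"rz": 0,"gripper": 0},
    {"tx": -2.9,"ty": -1.8,"tz": -0.6,"rx": 0.55,"ry": 0,"rz": 0,"gripper": 0},
    {"tx": -2.9,"ty": -1.8,"tz": -0.55,"rx": 0.55,"ry": 0,"rz": 0,"gripper": 0},
    {"tx": -2.9,"ty": -1.8,"tz": -0.55,"rx": 0.55,"ry": 0,"rz": 0,"gripper": 0},
    {"tx": -2.9,"ty": -1.8,"tz": -0.5,"rx": 0.55,"ry": 0,"rz": 0,"gripper": 0},
    {"tx": -2.9,"ty": -1.8,"tz": -0.5,"rx": 0.55,"ry": 0,"rz": 0,"gripper": 0},
    {"tx": -2.9,"ty": -1.8,"tz": -0.5,"rx": 0.55,"ry": 0,"rz": 0,"gripper": 0},
    {"tx": -2.9,"ty": -1.8,"tz": -0.5,"rx": 0.55,"ry": 0,"rz": 0,"gripper": 0},
    {"tx": 0,"ty": 0,"tz": 0,"rx": 0,"ry": 0,"rz": 0,"gripper": 0},
  ],
)

```text
clock: 23.1
eef_pos: [402.4, 36.2, 406.9]
tcp_rot: [2.9, -0.002, 0.215]
contact_force: [-0.1, -0.4, 0.1]
opening: 0.506
```

Run:
```python
from h import *
state(); stayang(); lidang()
plan(cur(),[(fork(1.8,-15),4)])
p,d=r.grab_frame("scene"); Q=B.inv().apply((cloud("scene",d)-O).reshape(-1,3))
m=(Q[:,0]>-100)&(Q[:,0]<130)&(Q[:,1]>90)&(Q[:,1]<200)&(Q[:,2]>300)&(Q[:,2]<350); print(Q[m].max(0).round(),np.median(Q[m],0).round())
```

```text
t 23.1 box [-45.1 139.6 406.9] tilt -13.8 ax 0.002 q [ 0.3  -0.15  1.79 -0.24  1.53  1.67] F [-0.1 -0.4  0.1] op 0.51
scene bar 120 [181. -90. 251.] 1.76
top bar 116 [180. -83. 254.] 1.71
lid [(369, [1.8, 1.81, 1.83]), (237, [1.81, 1.82, 1.85])]
[{tx: -0.08, ty: -0.87, tz: 1.16, rx: 0.2, ry: -0.02, rz: 0.0}, {tx: -0.08, ty: -0.87, tz: 1.17, rx: 0.2, ry: -0.02, rz: 0.0}, {tx: -0.08, ty: -0.86, tz: 1.17, rx: 0.2, ry: -0.02, rz: 0.0}, {tx: -0.08, ty: -0.86, tz: 1.17, rx: 0.2, ry: -0.02, rz: 0.0}]
[130. 165. 342.] [ 22. 149. 321.]
```

Emit:
move_arm(
  increments=[
    {"tx": 0,"ty": -0.87,"tz": 1.2,"rx": 0.2,"ry": 0,"rz": 0,"gripper": 0},
    {"tx": 0,"ty": -0.87,"tz": 1.2,"rx": 0.2,"ry": 0,"rz": 0,"gripper": 0},
    {"tx": 0,"ty": -0.87,"tz": 1.2,"rx": 0.2,"ry": 0,"rz": 0,"gripper": 0},
    {"tx": 0,"ty": -0.87,"tz": 1.1,"rx": 0.2,"ry": 0,"rz": 0,"gripper": 0},
    {"tx": 0,"ty": 0,"tz": 0,"rx": 0,"ry": 0,"rz": 0,"gripper": 0},
  ],
)

```text
clock: 23.85
eef_pos: [399.6, 57.3, 349.0]
tcp_rot: [2.913, 0.004, 0.213]
contact_force: [0.0, -0.2, -0.7]
opening: 0.498
```

Run:
```python
from h import *
state(); p,d=r.grab_frame("wrist"); cv2.imwrite("pics/w2.png",p[:,:,::-1])
plan(cur(),[(fork(1.8,62),6)])
```

```text
t 23.85 box [-43.4 160.8 349. ] tilt -13.1 ax -0.004 q [ 0.34 -0.12  1.88 -0.23  1.42  1.74] F [ 0.  -0.2 -0.7] op 0.5
[{tx: -0.03, ty: 0.01, tz: 1.25, rx: -0.0, ry: 0.02, rz: 0.01}, {tx: -0.03, ty: 0.01, tz: 1.25, rx: -0.0, ry: 0.02, rz: 0.01}, {tx: -0.03, ty: 0.01, tz: 1.25, rx: -0.0, ry: 0.02, rz: 0.01}, {tx: -0.03, ty: 0.01, tz: 1.25, rx: -0.0, ry: 0.02, rz: 0.01}, {tx: -0.03, ty: 0.01, tz: 1.25, rx: -0.0, ry: 0.02, rz: 0.01}, {tx: -0.03, ty: 0.01, tz: 1.25, rx: -0.0, ry: 0.02, rz: 0.01}]
```

View pics/w2.png

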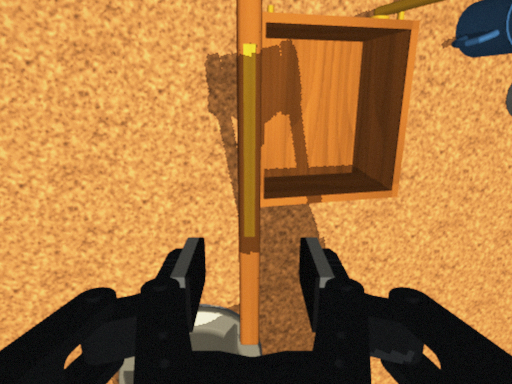

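The lid's edge (column 249) is centred between the pads (columns 205 and 300). I'll go down around it.

Emit:
move_arm(
  increments=[
    {"tx": 0,"ty": 0,"tz": 1.25,"rx": 0,"ry": 0,"rz": 0,"gripper": 0},
    {"tx": 0,"ty": 0,"tz": 1.25,"rx": 0,"ry": 0,"rz": 0,"gripper": 0},
    {"tx": 0,"ty": 0,"tz": 1.25,"rx": 0,"ry": 0,"rz": 0,"gripper": 0},
    {"tx": 0,"ty": 0,"tz": 1.25,"rx": 0,"ry": 0,"rz": 0,"gripper": 0},
    {"tx": 0,"ty": 0,"tz": 1.25,"rx": 0,"ry": 0,"rz": 0,"gripper": 0},
    {"tx": 0,"ty": 0,"tz": 1.25,"rx": 0,"ry": 0,"rz": 0,"gripper": 0},
    {"tx": 0,"ty": 0,"tz": 0,"rx": 0,"ry": 0,"rz": 0,"gripper": 0},
  ],
)

```text
clock: 24.6
eef_pos: [403.4, 39.7, 276.6]
tcp_rot: [2.913, 0.003, 0.212]
contact_force: [-0.8, 0.2, -0.5]
opening: 0.499
```

Run:
```python
from h import *
state()
plan(cur(),[(fork(t),1) for t in np.arange(1.75,1.15,-.05)])
```

```text
t 24.6 box [-43.4 142.8 276.6] tilt -13.1 ax -0.003 q [ 0.3  -0.07  1.99 -0.24  1.25  1.74] F [-0.8  0.2 -0.5] op 0.5
[{tx: -0.16, ty: 0.83, tz: -0.09, rx: 2.86, ry: 0.17, rz: -0.01}]
[{tx: 0.0, ty: 0.82, tz: -0.01, rx: 2.86, ry: 0.0, rz: 0.0}]
[{tx: -0.0, ty: 0.82, tz: -0.01, rx: 2.86, ry: -0.0, rz: -0.0}]
[{tx: 0.0, ty: 0.82, tz: -0.01, rx: 2.86, ry: 0.0, rz: -0.0}]
[{tx: -0.0, ty: 0.82, tz: -0.01, rx: 2.86, ry: 0.0, rz: 0.0}]
[{tx: -0.0, ty: 0.82, tz: -0.01, rx: 2.86, ry: 0.0, rz: -0.0}]
[{tx: -0.0, ty: 0.82, tz: -0.01, rx: 2.86, ry: 0.0, rz: -0.0}]
[{tx: 0.0, ty: 0.82, tz: -0.01, rx: 2.86, ry: 0.0, rz: 0.0}]
[{tx: -0.0, ty: 0.82, tz: -0.01, rx: 2.86, ry: -0.0, rz: 0.0}]
[{tx: 0.0, ty: 0.82, tz: -0.01, rx: 2.86, ry: 0.0, rz: -0.0}]
[{tx: 0.0, ty: 0.82, tz: -0.01, rx: 2.86, ry: 0.0, rz: 0.0}]
[{tx: -0.0, ty: 0.82, tz: -0.01, rx: 2.86, ry: 0.0, rz: -0.0}]
[{tx: -0.0, ty: 0.82, tz: -0.01, rx: 2.86, ry: 0.0, rz: 0.0}]
```

Emit:
move_arm(
  increments=[
    {"tx": 0,"ty": 0.82,"tz": -0.05,"rx": 2.86,"ry": 0,"rz": 0,"gripper": 0},
    {"tx": 0,"ty": 0.82,"tz": -0.01,"rx": 2.86,"ry": 0,"rz": 0,"gripper": 0},
    {"tx": 0,"ty": 0.82,"tz": -0.01,"rx": 2.86,"ry": 0,"rz": 0,"gripper": 0},
    {"tx": 0,"ty": 0.82,"tz": -0.01,"rx": 2.86,"ry": 0,"rz": 0,"gripper": 0},
    {"tx": 0,"ty": 0.82,"tz": -0.01,"rx": 2.86,"ry": 0,"rz": 0,"gripper": 0},
    {"tx": 0,"ty": 0.82,"tz": -0.01,"rx": 2.86,"ry": 0,"rz": 0,"gripper": 0},
  ],
)

```text
clock: 25.2
eef_pos: [414.8, -7.1, 284.9]
tcp_rot: [-3.068, -0.001, 0.213]
contact_force: [-1.1, 1.8, -1.7]
opening: 0.501
```

Emit:
move_arm(
  increments=[
    {"tx": 0,"ty": 0.82,"tz": -0.01,"rx": 2.86,"ry": 0,"rz": 0,"gripper": 0},
    {"tx": 0,"ty": 0.82,"tz": -0.01,"rx": 2.86,"ry": 0,"rz": 0,"gripper": 0},
    {"tx": 0,"ty": 0.82,"tz": -0.01,"rx": 2.86,"ry": 0,"rz": 0,"gripper": 0},
    {"tx": 0,"ty": 0.82,"tz": -0.01,"rx": 2.86,"ry": 0,"rz": 0,"gripper": 0},
    {"tx": 0,"ty": 0.82,"tz": -0.01,"rx": 2.86,"ry": 0,"rz": 0,"gripper": 0},
    {"tx": 0,"ty": 0.82,"tz": -0.01,"rx": 2.86,"ry": 0,"rz": 0,"gripper": 0},
  ],
)

```text
clock: 25.8
eef_pos: [424.9, -54.5, 275.9]
tcp_rot: [-2.769, -0.001, 0.213]
contact_force: [-0.1, 1.9, -0.7]
opening: 0.499
```

Run:
```python
from h import *
state(); lidang()
plan(cur(),[(fork(t),1) for t in np.arange(1.16,.78,-.04)])
```

```text
t 25.8 box [-42.3  46.1 275.9] tilt 21.3 ax 0.001 q [-0.39  0.1   1.86  0.31  1.41  0.88] F [-0.1  1.9 -0.7] op 0.5
lid [(310, [1.26, 1.27, 1.29]), (255, [1.28, 1.32, 1.35])]
[{tx: -0.26, ty: 0.54, tz: 0.12, rx: 2.27, ry: 0.0, rz: -0.15}]
[{tx: -0.0, ty: 0.65, tz: -0.01, rx: 2.29, ry: -0.0, rz: -0.0}]
[{tx: -0.0, ty: 0.65, tz: -0.01, rx: 2.29, ry: 0.0, rz: 0.0}]
[{tx: 0.0, ty: 0.65, tz: -0.01, rx: 2.29, ry: 0.0, rz: 0.0}]
[{tx: -0.0, ty: 0.65, tz: -0.01, rx: 2.29, ry: 0.0, rz: 0.0}]
[{tx: -0.0, ty: 0.65, tz: -0.01, rx: 2.29, ry: 0.0, rz: 0.0}]
[{tx: 0.0, ty: 0.65, tz: -0.01, rx: 2.29, ry: -0.0, rz: 0.0}]
[{tx: -0.0, ty: 0.65, tz: -0.01, rx: 2.29, ry: -0.0, rz: -0.0}]
[{tx: -0.0, ty: 0.65, tz: -0.01, rx: 2.29, ry: -0.0, rz: -0.0}]
[{tx: -0.0, ty: 0.65, tz: -0.01, rx: 2.29, ry: 0.0, rz: 0.0}]
```

Emit:
move_arm(
  increments=[
    {"tx": 0,"ty": 0.48,"tz": 0,"rx": 1.72,"ry": 0,"rz": 0,"gripper": 0},
    {"tx": 0,"ty": 0.48,"tz": 0,"rx": 1.72,"ry": 0,"rz": 0,"gripper": 0},
    {"tx": 0,"ty": 0.48,"tz": 0,"rx": 1.72,"ry": 0,"rz": 0,"gripper": 0},
    {"tx": 0,"ty": 0.48,"tz": 0,"rx": 1.72,"ry": 0,"rz": 0,"gripper": 0},
    {"tx": 0,"ty": 0.48,"tz": 0,"rx": 1.72,"ry": 0,"rz": 0,"gripper": 0},
    {"tx": 0,"ty": 0.48,"tz": 0,"rx": 1.72,"ry": 0,"rz": 0,"gripper": 0},
    {"tx": 0,"ty": 0.48,"tz": 0,"rx": 1.72,"ry": 0,"rz": 0,"gripper": 0},
    {"tx": 0,"ty": 0.48,"tz": 0,"rx": 1.72,"ry": 0,"rz": 0,"gripper": 0},
    {"tx": 0,"ty": 0.48,"tz": 0,"rx": 1.72,"ry": 0,"rz": 0,"gripper": 0},
    {"tx": 0,"ty": 0.48,"tz": 0,"rx": 1.72,"ry": 0,"rz": 0,"gripper": 0},
    {"tx": 0,"ty": 0.48,"tz": 0,"rx": 1.72,"ry": 0,"rz": 0,"gripper": 0},
    {"tx": 0,"ty": 0.48,"tz": 0,"rx": 1.72,"ry": 0,"rz": 0,"gripper": 0},
  ],
)

```text
clock: 27.1
eef_pos: [435.2, -102.8, 246.0]
tcp_rot: [-2.409, 0.0, 0.213]
contact_force: [0.3, -0.3, -0.1]
opening: 0.498
```

Emit:
move_arm(
  increments=[
    {"tx": 0,"ty": 0,"tz": 0,"rx": 0,"ry": 0,"rz": 0,"gripper": 0},
    {"tx": 0,"ty": 0,"tz": 0,"rx": 0,"ry": 0,"rz": 0,"gripper": 0},
    {"tx": 0,"ty": 0,"tz": 0,"rx": 0,"ry": 0,"rz": 0,"gripper": 0},
    {"tx": 0,"ty": 0,"tz": 0,"rx": 0,"ry": 0,"rz": 0,"gripper": 0},
  ],
)

```text
clock: 27.5
eef_pos: [435.2, -102.3, 246.6]
tcp_rot: [-2.412, -0.0, 0.213]
contact_force: [0.2, -0.4, -1.3]
opening: 0.5
```

Run:
```python
from h import *
state(); lidang(); stayang()
plan(cur(),[(fork(t),1) for t in np.arange(.82,.60,-.02)])
```

```text
t 27.5 box [-42.3  -2.7 246.6] tilt 41.8 ax 0.0 q [-0.61  0.36  1.75  0.47  1.61  0.62] F [ 0.2 -0.4 -1.3] op 0.5
lid [(134, [0.78, 0.78, 0.82]), (423, [0.82, 0.85, 0.87])]
scene bar 120 [181. -90. 252.] 1.76
top bar 114 [179. -83. 254.] 1.71
[{tx: -0.27, ty: 0.51, tz: -0.03, rx: 1.22, ry: -0.02, rz: 0.01}]
[{tx: 0.0, ty: 0.33, tz: -0.01, rx: 1.15, ry: -0.0, rz: 0.0}]
[{tx: -0.0, ty: 0.33, tz: -0.01, rx: 1.15, ry: 0.0, rz: -0.0}]
[{tx: -0.0, ty: 0.33, tz: -0.01, rx: 1.15, ry: -0.0, rz: 0.0}]
[{tx: 0.0, ty: 0.33, tz: -0.01, rx: 1.15, ry: 0.0, rz: 0.0}]
[{tx: -0.0, ty: 0.33, tz: -0.01, rx: 1.15, ry: 0.0, rz: 0.0}]
[{tx: 0.0, ty: 0.33, tz: -0.01, rx: 1.15, ry: -0.0, rz: -0.0}]
[{tx: -0.0, ty: 0.33, tz: -0.01, rx: 1.15, ry: 0.0, rz: 0.0}]
[{tx: 0.0, ty: 0.33, tz: -0.01, rx: 1.15, ry: -0.0, rz: 0.0}]
[{tx: -0.0, ty: 0.33, tz: -0.01, rx: 1.15, ry: 0.0, rz: -0.0}]
[{tx: 0.0, ty: 0.33, tz: -0.01, rx: 1.15, ry: -0.0, rz: -0.0}]
```

Emit:
move_arm(
  increments=[
    {"tx": 0,"ty": 0.35,"tz": 0,"rx": 1.15,"ry": 0,"rz": 0,"gripper": 0},
    {"tx": 0,"ty": 0.33,"tz": 0,"rx": 1.15,"ry": 0,"rz": 0,"gripper": 0},
    {"tx": 0,"ty": 0.33,"tz": 0,"rx": 1.15,"ry": 0,"rz": 0,"gripper": 0},
    {"tx": 0,"ty": 0.33,"tz": 0,"rx": 1.15,"ry": 0,"rz": 0,"gripper": 0},
    {"tx": 0,"ty": 0.33,"tz": 0,"rx": 1.15,"ry": 0,"rz": 0,"gripper": 0},
    {"tx": 0,"ty": 0.33,"tz": 0,"rx": 1.15,"ry": 0,"rz": 0,"gripper": 0},
  ],
)

```text
clock: 28.3
eef_pos: [438.2, -116.7, 231.8]
tcp_rot: [-2.289, 0.0, 0.212]
contact_force: [0.6, -1.5, 0.7]
opening: 0.501
```

Emit:
move_arm(
  increments=[
    {"tx": 0,"ty": 0.3,"tz": 0,"rx": 1,"ry": 0,"rz": 0,"gripper": 0},
    {"tx": 0,"ty": 0.2,"tz": 0,"rx": 0.7,"ry": 0,"rz": 0,"gripper": 0},
    {"tx": 0,"ty": 0.2,"tz": 0,"rx": 0.7,"ry": 0,"rz": 0,"gripper": 0},
    {"tx": 0,"ty": 0,"tz": 0,"rx": 0,"ry": 0,"rz": 0,"gripper": 0},
  ],
)

```text
clock: 28.7
eef_pos: [439.0, -120.7, 226.5]
tcp_rot: [-2.247, 0.001, 0.213]
contact_force: [-0.6, 0.3, 0.3]
opening: 0.5
```

Run:
```python
from h import *
state(); lidang(); stayang()
plan(cur(),[(fork(.63),1)])
```

```text
t 28.7 box [-42.6 -21.5 226.5] tilt 51.2 ax -0.0 q [-0.68  0.5   1.69  0.52  1.7   0.54] F [-0.6  0.3  0.3] op 0.5
lid [(78, [0.64, 0.66, 0.68]), (415, [0.68, 0.71, 0.73])]
scene bar 125 [181. -90. 252.] 1.77
top bar 115 [182. -83. 253.] 1.71
[{tx: -0.26, ty: 0.91, tz: -0.13, rx: 2.77, ry: -0.01, rz: 0.01}]
```

Emit:
move_arm(
  increments=[
    {"tx": 0,"ty": 0.2,"tz": 0,"rx": 0.6,"ry": 0,"rz": 0,"gripper": 0},
    {"tx": 0,"ty": 0.2,"tz": 0,"rx": 0.6,"ry": 0,"rz": 0,"gripper": 0},
    {"tx": 0,"ty": 0.2,"tz": 0,"rx": 0.6,"ry": 0,"rz": 0,"gripper": 0},
    {"tx": 0,"ty": 0.2,"tz": 0,"rx": 0.6,"ry": 0,"rz": 0,"gripper": 0},
    {"tx": 0,"ty": 0,"tz": 0,"rx": 0,"ry": 0,"rz": 0,"gripper": 0},
    {"tx": 0,"ty": 0,"tz": 0,"rx": 0,"ry": 0,"rz": 0,"gripper": 0},
  ],
)

```text
clock: 29.5
eef_pos: [440.1, -125.7, 220.4]
tcp_rot: [-2.207, 0.0, 0.212]
contact_force: [0.1, -0.3, 1.0]
opening: 0.498
```

Run:
```python
from h import *
state(); lidang(); stayang()
p,d=r.grab_frame("wrist"); cv2.imwrite("pics/w3.png",p[:,:,::-1])
```

```text
t 29.5 box [-42.4 -26.6 220.4] tilt 53.6 ax 0.0 q [-0.69  0.54  1.68  0.53  1.72  0.52] F [ 0.1 -0.3  1. ] op 0.5
lid [(79, [0.63, 0.66, 0.68]), (430, [0.68, 0.7, 0.73])]
scene bar 125 [181. -91. 252.] 1.77
top bar 113 [180. -83. 254.] 1.71
```

View pics/w3.png

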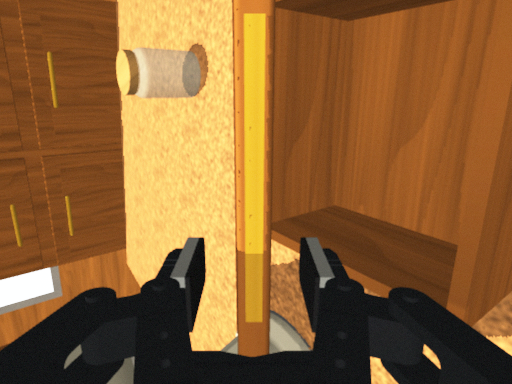

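The lid edge (column 253) sits free between the pads (205 and 300). Its angle hasn't changed, so it is resting on the stay. I'll withdraw straight back.

Emit:
move_arm(
  increments=[
    {"tx": 0,"ty": 0,"tz": -1.5,"rx": 0,"ry": 0,"rz": 0,"gripper": 0},
    {"tx": 0,"ty": 0,"tz": -2,"rx": 0,"ry": 0,"rz": 0,"gripper": 0},
    {"tx": 0,"ty": 0,"tz": -2,"rx": 0,"ry": 0,"rz": 0,"gripper": 0},
    {"tx": 0,"ty": 0,"tz": -2,"rx": 0,"ry": 0,"rz": 0,"gripper": 0},
    {"tx": 0,"ty": 0,"tz": -2,"rx": 0,"ry": 0,"rz": 0,"gripper": 0},
    {"tx": 0,"ty": 0,"tz": -2,"rx": 0,"ry": 0,"rz": 0,"gripper": 0},
    {"tx": 0,"ty": 0,"tz": -1.5,"rx": 0,"ry": 0,"rz": 0,"gripper": 0},
    {"tx": 0,"ty": 0,"tz": 0,"rx": 0,"ry": 0,"rz": 0,"gripper": 0},
    {"tx": 0,"ty": 0,"tz": 0,"rx": 0,"ry": 0,"rz": 0,"gripper": 0},
    {"tx": 0,"ty": 0,"tz": 0,"rx": 0,"ry": 0,"rz": 0,"gripper": 0},
  ],
)

```text
clock: 30.75
eef_pos: [462.0, -227.3, 297.6]
tcp_rot: [-2.206, 0.001, 0.213]
contact_force: [-0.3, 0.6, 0.6]
opening: 0.504
```

Run:
```python
from h import *
state(); lidang(); stayang()
p,d=r.grab_frame("scene"); cv2.imwrite("pics/s6.png",p[60:300,100:420,::-1].repeat(2,0).repeat(2,1))
```

```text
t 30.75 box [ -42.6 -130.6  297.6] tilt 53.6 ax -0.0 q [-0.78  0.57  1.42  0.49  1.95  0.57] F [-0.3  0.6  0.6] op 0.5
lid [(78, [0.64, 0.66, 0.68]), (429, [0.68, 0.7, 0.73])]
scene bar 124 [180. -91. 252.] 1.77
top bar 115 [181. -83. 254.] 1.72
```

View pics/s6.png

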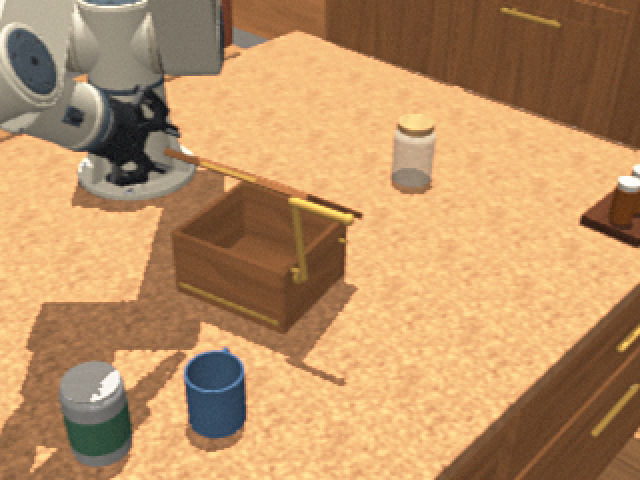

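The view shows the lid propped on the raised stay, whose bar runs from (295,205) to (352,217). The gripper is clear, and the mug, jar and tin are where they were. Handing in.

```bash
python3 -c "
from rig import r
print(r.sign_off())"
```

```text
the job is handed in; nothing more can be done
None
```

The job is handed in after about 31 s of the 72 s: the lid is propped half open on the raised stay, and the gripper is clear of it. I swung the lid up to its rear stop, pushed the stay over onto its stop, and lowered the lid onto it between half-open fingers without gripping it.

**Last checks:**
- **Lid:** about 0.65 rad (0.66 from the scene camera, 0.70 from the top camera, which sees the panel's upper face). It had not changed since before I withdrew the gripper.
- **Stay:** 1.77 rad from the scene camera and 1.72 from the top camera, around its 1.75 stop.
- **Force and bystanders:** tool force read about 0.9 N, which is noise level. The mug, jar and tin look unmoved in the final picture.

**What failed or could not be checked:**
- **Missed lifts:** the first two tries at lifting the lid missed, with no contact force reported. Both cameras showed the closed fingertips ending about 28 mm short of the reported tool point. I allowed for that on the third try, which worked.
- **Lid-on-stay force:** I could not measure it directly. I take the lid to be resting on the stay because its angle held steady with nothing else touching it.

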